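Sterilise the used pastry rings

TASK

The tool steriliser on the counter is running: stop it with its red key, so that the amber key pops up, then tip its lid up by the fin, draw it out from under the console and lay it flat on the counter. Put all the pastry rings from the wooden tray into the well, put the lid back on, fully seated with its back edge tucked under the console, and only then start the machine with the green key, so that it stays down and the red one pops up. No programme key (green, amber or blue) may be down while the lid is off, and leave the bell and the jam jar where they stand.

Things in the scene. Friction and masses are not known exactly. Their poses are not given: they have to be found in the camera images.
- steriliser: White counter-top tool steriliser, 195 mm deep (x), 180 mm wide (y), fixed to the counter, left or right of the middle. Origin on the counter, 95 mm behind its front face; x from its front to its back, z up. In front an open-topped well (inside x -85 to +35 mm, y -80 to +80 mm), covered by the lid; behind it a key console, x +41 to +100 mm, top 101 mm up.
- well_floor (a point): Middle of the well's floor, 28 mm above the counter, 25 mm in front of the steriliser's origin; the well's rim is 57 mm above it. Axes as the steriliser's.
- slot (a point): Mouth of the slot for the lid's back edge, on the rim's back ledge (85 mm above the counter, steriliser x +41 mm). The console overhangs the ledge 10 mm above it; the slot is 9 mm deep (x) and as wide as the machine, open to the front and at both ends. Axes as the steriliser's.
- lid_seat (a point): Where the lid's origin lies when the lid is seated: at rim height, 85 mm above the counter, 22 mm in front of the steriliser's origin. Axes as the steriliser's.
- lid: Loose grey flat lid, 139.5 mm (x) by 168 mm (y) by 5 mm, 0.18 to 0.26 kg, no hinge. Origin: centre of the plate's underside; x to its back edge, z up. Seated, its back 6.5 mm lie in the slot and its two studs stand in the well, so it cannot go straight up or slide: tip the front up 0.1 to 0.25 rad about the back edge, then draw it forward 15 mm or more. It goes back the same way, back edge first.
- lid_back_edge (a point): Middle of the lower back edge of the lid, 69.75 mm behind its origin. In the slot it has 2.5 mm free behind it, and the plate 5 mm above it. Axes as the lid's.
- lid_studs (a point): Point midway between the lid's two rubber studs, on the underside 55 mm in front of its origin. The studs are round-ended pins, 10 mm across, 9 mm long, pointing down, 72 mm to either side (y) of this point; seated they have 3 mm play to the well's walls. On the counter the lid rests on them and its back edge, so its front is 9 mm up.
- lid_grip (a point): Centre of the black upright fin by which the lid is held: 10 mm thick (lid's x), 64 mm long (y), its top 28 mm above the plate. The point is 19 mm above the plate's underside, 40 mm in front of the lid's origin. Axes as the lid's.
- tray: Dark wooden tray, 150 mm (x) by 225 mm (y), rim 18 mm high, a sheet of baking paper on its floor 11 mm up, fixed; on the other side of the counter from the steriliser. Origin: centre of its underside.
- cap_stop (a joint): Red stop key, up at the start. All four keys move straight down: 0 up, 0.010 m bottomed; bottomed and let go, a key stays latched at about 0.008 m. Pressing needs 2 N at first, 6 N at most; by the time it bottoms, whichever other key was latched has sprung up. The order of the keys in the row varies; 34 mm from one to the next.
- stop_key_top (a point): Centre of the flat top of the red key (36 mm front to back, 29 mm wide), 116 mm above the counter when up; moves with the key.
- cap_green (a joint): Green programme key, up at the start. Works as the red one.
- green_key_top (a point): Centre of the flat top of the green key (36 mm front to back, 29 mm wide), 116 mm above the counter when up; moves with the key.
- cap_amber (a joint): Amber programme key, latched down at the start (machine running). Works as the red one.
- amber_key_top (a point): Centre of the flat top of the amber key (36 mm front to back, 29 mm wide), 116 mm above the counter when up; moves with the key.
- cap_blue (a joint): Blue programme key, up at the start. Works as the red one.
- blue_key_top (a point): Centre of the flat top of the blue key (36 mm front to back, 29 mm wide), 116 mm above the counter when up; moves with the key.
- ring_0: Stainless pastry ring (plain round cutter, open at both ends): 44 mm outside diameter, 30 mm high, wall 2.5 mm, 35 g. Origin: centre of its lower end; z along its axis. Standing on the wooden tray at the start; two to four of the rings are there.
- ring_1: Stainless pastry ring (plain round cutter, open at both ends): 44 mm outside diameter, 30 mm high, wall 2.5 mm, 35 g. Origin: centre of its lower end; z along its axis. Standing on the wooden tray at the start; two to four of the rings are there.
- ring_2: Stainless pastry ring (plain round cutter, open at both ends): 44 mm outside diameter, 30 mm high, wall 2.5 mm, 35 g. Origin: centre of its lower end; z along its axis. Standing on the wooden tray at the start; two to four of the rings are there.
- ring_3: Stainless pastry ring (plain round cutter, open at both ends): 44 mm outside diameter, 30 mm high, wall 2.5 mm, 35 g. Origin: centre of its lower end; z along its axis. Standing on the wooden tray at the start; two to four of the rings are there.
- bell: Chrome counter bell, 83 mm across, 62 mm high, loose. Origin: centre of its underside. To be left alone.
- jam_jar: Jar of red jam with a yellow lid, 62 mm across, 85 mm high, loose. Origin: centre of its underside. To be left alone.
There are look-alikes about, which are no part of the job. What is shaped like the ring_3 but pink is not meant.

How it is judged:
By the outcome, as a careful person would: the job done as asked, in the order asked, and still so for the second after the job is handed in, with the robot touching nothing.
Of ring_0, ring_1, ring_2, ring_3 only 2 to 4 are there at a start; the rules pass over those that are not, and their reading is None.
At some moment in a run one of ring_0, ring_1, ring_2, ring_3 may be knocked a few centimetres aside while the robot is not near it.
It also fails if it takes over 210 s, if anything falls off the work surface, if the arm or the gripper's body presses on something with over 40 N, if the wrist force passes 120 N, or if a joint passes its speed limit or range.

ROBOT

A 7-joint arm with a two-finger parallel gripper is mounted at the origin on the work surface; the furniture and walls round the work are solid. World frame = base frame: x ahead of the robot, y to its left, z up, the work surface at z = 0. Lengths are in m, angles in rad, forces in N, time in s.
With the tool pointing down it reaches from about 0.35 to 0.9 m from the base axis. Payload 8.1 kg.
Tool frame: the origin (TCP) lies at the centre of the arm's flange, where the gripper is bolted on; the fingertips stand 178 mm ahead of it and the grasp point (between the pads) lies 159 mm ahead of it; z points along the fingers, y is the direction in which the jaws open and shut (so a half turn about z gives the same grasp; the last joint's range is limited). The gripper opens to 92 mm and grips with 3 to 60 N. Pads are 19 mm wide; open, the fingers measure 130 mm over their backs; the gripper's body (75 mm by 190 mm) begins 47 mm behind the grasp point.
Start: joints at [1.034, 0.434, 0.025, 1.573, -0.012, 1.134, -0.075], TCP at [0.263, -0.567, 0.405] pointing down, gripper open.
Joint ranges: [-2.62, 2.62], [-0.44, 2.09], [-1.27, 1.32], [0.08, 2.57], [-1.32, 4.46], [0.12, 2], [-2.74, 2.74]. Speed limits (rad/s): [2.22, 2.22, 3.01, 3.01, 3.14, 3.14, 3.14].

INTERFACE

Orientations are given as a rotation vector (axis times angle).
In Python, from cell import arm gives the robot as it stands. The module is installed in compiled form; this text tells all that it offers.
- The arm moves only by the tool move_arm, never from a script. Its argument "steps" is a list of rows, each a list of 4 numbers: the shift along the tool's x, y, z in mm, then the turn about the tool's z in rad. In form: [[x, y, z, twist], ...]. A call has 1 to 20 rows; each row is the pose to reach, as a shift and turn from the pose commanded when the call began, along the tool's axes at that moment; what a row does not reach only later rows make up. A row lasts 1/8 s, in which the tool goes at most 62.5 mm and 10.7 degrees, less where a joint would pass 70% of its speed; a pose out of reach is approached as far as the arm can. A call with a gripper value outside its range is refused whole. "grip" is the finger opening in mm, from 0 to 91.8, set as the call begins (left out, the last holds). The fingers move at their own pace and stop on an object; "grip_force" is the grip in N (left out, the last holds). Time passes only in rows, so rows that repeat a pose let the fingers close. It gives the time, the measured TCP pose, the force and the opening at its end, in the units of the state.
- arm.observe(): the state, without advancing time (a new reading comes with each control period).
- arm.get_image(name): name is "side" or "top"; returns the picture (480x640x3 uint8, red, green, blue); there is no depth.
- arm.camera_info(name): a dict with "mtx" (3x3 intrinsics, pixels), "dist_coeffs" ([k1, k2, p1, p2, k3] as OpenCV has them; the pictures are not rectified), "pose" (4x4, takes a point from camera to world coordinates). Camera axes: x right, y down, z forward; pixel columns grow to the right and rows downward; lengths in m; the calibration is good to about 2 mm. A picture is of the moment at which its call begins. camera_info takes no time and is no camera call.
- arm.sign_off(): hands the job in, once; it reports no verdict.
The state is a dict: "clock": time; "joints": joint angles; "dq": joint speeds; "joint_efforts": joint torques, N m; "position": TCP position; "ee_rot": TCP orientation; "force": force on the tool from outside, world axes, zero at the start; "ft_torque": the same for the moment, N m; "width": opening from 0.0 (shut) to 1.0 (fully open).
Only numpy, scipy, OpenCV 4.12 (cv2) and the standard library are available. Lean on these libraries where they do the work, as an engineer would, in place of code of your own. Each camera call takes 0.05 s, during which the arm holds its last target.

## Working session

There is one attempt and no reset: what is moved stays moved. The work goes in short steps, Python scripts to look and compute and a tool call to move; the robot and the scene stay as the last step left them, time stands still between calls to the robot, and variables do not carry over. Pictures are saved under pics/ and viewed, and the job is handed in when it is done.

Besides the shell and the picture viewer there is one more tool, called after "Call:" as name([rows], argument=value, ...), one row to a line, values as JSON. move_arm: Moves the arm, as the interface text tells. Its arguments: {"type":"object","properties":{"steps":{"type":"array"},"grip":{"type":"number"},"grip_force":{"type":"number"}},"required":["steps"]}

```bash
mkdir -p pics
python3 - <<'E'
from cell import arm
import cv2
s=arm.observe(); print(s)
for n in("side","top"):
    im=arm.get_image(n); cv2.imwrite(f"pics/{n}0.png",im[:,:,::-1])
    c=arm.camera_info(n); print(n,c)
E
ls
```

```text
{'clock': 0.0, 'joints': array([ 1.03440409,  0.43524445,  0.02497823,  1.57407407, -0.01158939,
        1.13401353, -0.07508174]), 'dq': array([-7.40693319e-04,  9.55380223e-04,  4.65464755e-04, -9.05857907e-05,
       -1.47095736e-03, -1.00312906e-03,  3.21156340e-04]), 'joint_efforts': array([ 1.66300595e-05, -6.67843151e+01,  9.84469391e-01, -3.14454782e+01,
       -6.05130591e-02,  4.30978637e-02,  2.01668959e-04]), 'position': array([ 0.26257024, -0.56692321,  0.40394039]), 'ee_rot': array([-3.06652237e+00, -6.75663841e-01,  7.76383880e-04]), 'force': array([-0.05926403, -0.20957329,  0.2486555 ]), 'ft_torque': array([-0.054398  , -0.00409265,  0.01357708]), 'width': 0.9983542754158985}
side {'mtx': array([[451.20969703,   0.        , 316.76163976],
       [  0.        , 451.20969703, 239.7107848 ],
       [  0.        ,   0.        ,   1.        ]]), 'dist_coeffs': array([-0.01587516,  0.        ,  0.        ,  0.        ,  0.        ]), 'pose': array([[-0.95920567, -0.15383231,  0.23719211,  0.13704905],
       [-0.28232364,  0.47742578, -0.83208052,  0.89922307],
       [ 0.01475924, -0.86510129, -0.50138001,  0.61978274],
       [ 0.        ,  0.        ,  0.        ,  1.        ]])}
top {'mtx': array([[535.59082472,   0.        , 320.55237023],
       [  0.        , 535.59082472, 234.86550401],
       [  0.        ,   0.        ,   1.        ]]), 'dist_coeffs': array([-0.05874765,  0.        ,  0.        ,  0.        ,  0.        ]), 'pose': array([[ 0.00944903, -0.98529009,  0.1706287 ,  0.14278206],
       [-0.99994057, -0.01023831, -0.00374634,  0.02794071],
       [ 0.00543819, -0.17058316, -0.98532828,  1.35719018],
       [ 0.        ,  0.        ,  0.        ,  1.        ]])}
pics
```

View pics/top0.png

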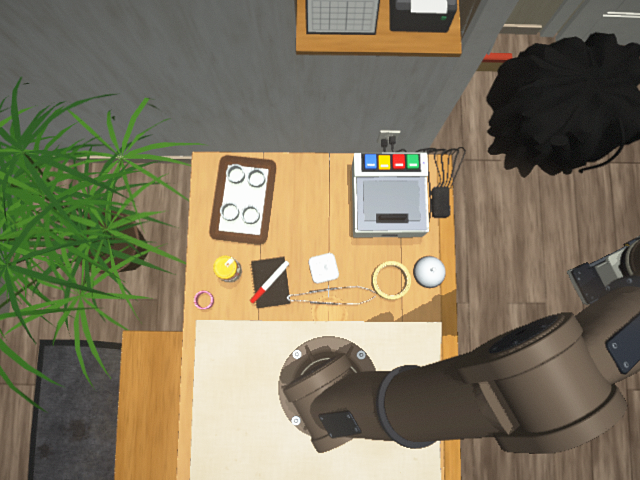

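View pics/side0.png

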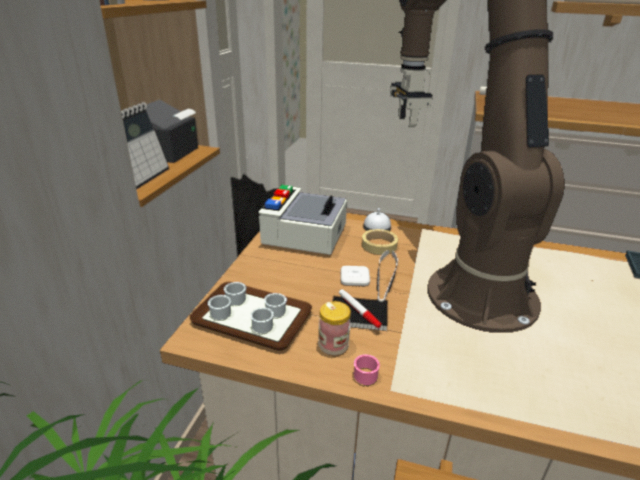

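Candidates seen:
- Steel rings on the tray, top image: (236,175), (257,177), (230,212), (250,214).
- Look-alikes to ignore: pink ring (204,300) and yellow bangle (391,280).
- Keys, left to right: blue, amber, red, green at (371..413,161).
- Red marker (270,282), which isn't a key.

Next I'll measure.

```bash
cat > h.py <<'E'
import numpy as np, cv2
from cell import arm
def cam(n):
    c=arm.camera_info(n); return c["mtx"],c["dist_coeffs"],c["pose"]
def ray(n,uv):
    K,d,T=cam(n); p=cv2.undistortPoints(np.array([[uv]],float),K,d)[0,0]
    return T[:3,3],T[:3,:3]@np.array([p[0],p[1],1.])
def onz(n,uv,z):
    o,d=ray(n,uv); return o+d*(z-o[2])/d[2]
def tri(uvs,uvt):
    a,d=ray("side",uvs); b,e=ray("top",uvt)
    t=np.linalg.lstsq(np.c_[d,-e],b-a,rcond=None)[0]
    p,q=a+d*t[0],b+e*t[1]; return (p+q)/2,np.linalg.norm(p-q)
def proj(n,P):
    K,d,T=cam(n); R=T[:3,:3].T
    return cv2.projectPoints(np.atleast_2d(np.array(P,float)),cv2.Rodrigues(R)[0],-R@T[:3,3],K,d)[0][:,0]
def crop(im,x0,y0,x1,y1,f,name):
    cv2.imwrite("pics/"+name,cv2.resize(im[y0:y1,x0:x1],None,fx=f,fy=f,interpolation=cv2.INTER_CUBIC)[:,:,::-1])
E
python3 - <<'E'
from h import *
t=cv2.imread("pics/top0.png")[:,:,::-1]; s=cv2.imread("pics/side0.png")[:,:,::-1]
crop(t,340,140,470,250,6,"c1.png"); crop(t,190,140,290,320,3,"c2.png"); crop(s,250,170,360,260,7,"c3.png")
np.set_printoptions(precision=4,suppress=True)
hsv=cv2.cvtColor(t,cv2.COLOR_RGB2HSV)
for n,lo,hi in(("blue",100,130),("amber",18,32),("red",0,8),("green",45,85)):
    m=cv2.inRange(hsv,(lo,110,90),(hi,255,255)); m[:150]=0;m[175:]=0;m[:,:350]=0;m[:,435:]=0
    k,l,st,c=cv2.connectedComponentsWithStats(m); i=1+st[1:,4].argmax()
    print(n,c[i],st[i],onz("top",c[i],0.116 if n!="amber" else .108))
print("shelf",[ tri((219,152),(461,50)),tri((138,195),(297,50))])
for uv in((190,152),(456,152)): print("wallbase",onz("top",uv,0))
E
```

```text
blue [370.2202 160.6071] [364 154  13  15 168] [ 0.541 -0.095  0.116]
amber [383.8563 161.7425] [378 155  13  15 167] [ 0.5411 -0.129   0.108 ]
red [398.1081 161.1351] [392 154  14  16 185] [ 0.5405 -0.1625  0.116 ]
green [411.9819 160.5181] [406 154  13  15 166] [ 0.5426 -0.1962  0.116 ]
shelf [(array([ 0.8141, -0.3209,  0.1464]), np.float64(0.011134649132551381)), (array([0.8033, 0.0862, 0.1724]), np.float64(0.008811007132865178))]
wallbase [0.5973 0.3711 0.    ]
wallbase [ 0.6053 -0.3355  0.    ]
```

View pics/c1.png

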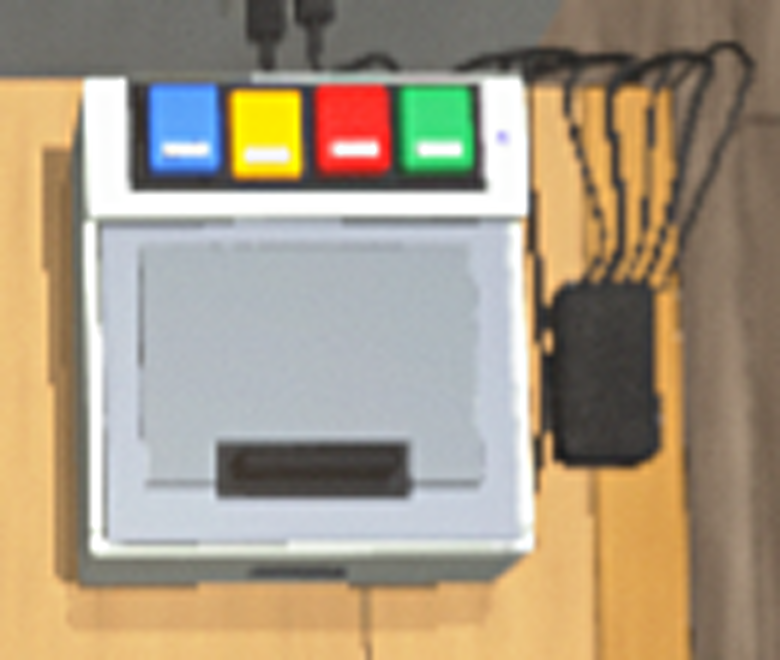

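View pics/c2.png

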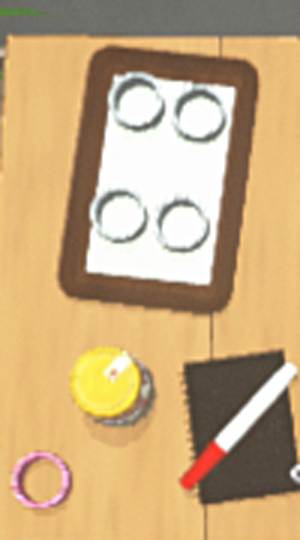

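View pics/c3.png

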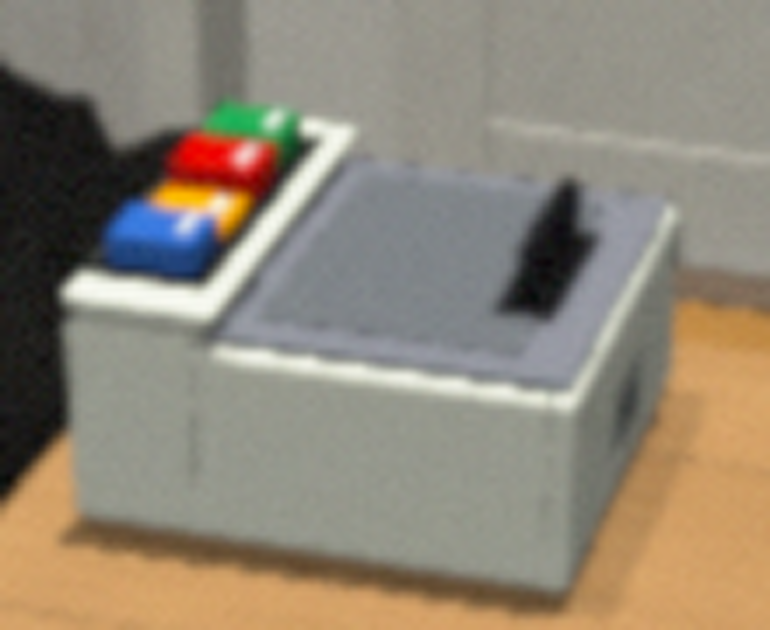

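Run:
```python
from h import *
np.set_printoptions(precision=3,suppress=True)
for x in(.5,.55,.6,.7,.8):
  for n,uv in(("top",(461,50)),("side",(219,152)),("top",(297,50)),("side",(138,208)),("top",(390,131))):
    o,d=ray(n,uv); print(x,n,uv,o+d*(x-o[0])/d[0])
s=cv2.imread("pics/side0.png")[:,:,::-1]
crop(s,0,0,320,400,1.5,"c4.png")
```

```text
0.5 top (461, 50) [ 0.5   -0.155  0.719]
0.5 side (219, 152) [0.5   0.24  0.363]
0.5 top (297, 50) [0.5   0.059 0.712]
0.5 side (138, 208) [0.5   0.464 0.362]
0.5 top (390, 131) [ 0.5   -0.102  0.422]
0.55 top (461, 50) [ 0.55  -0.181  0.629]
0.55 side (219, 152) [0.55  0.149 0.328]
0.55 top (297, 50) [0.55  0.063 0.622]
0.55 side (138, 208) [0.55  0.405 0.327]
0.55 top (390, 131) [ 0.55  -0.12   0.291]
0.6 top (461, 50) [ 0.6   -0.207  0.54 ]
0.6 side (219, 152) [0.6   0.058 0.292]
0.6 top (297, 50) [0.6   0.067 0.531]
0.6 side (138, 208) [0.6   0.345 0.291]
0.6 top (390, 131) [ 0.6   -0.138  0.161]
0.7 top (461, 50) [ 0.7   -0.258  0.361]
0.7 side (219, 152) [ 0.7   -0.124  0.222]
0.7 top (297, 50) [0.7   0.076 0.351]
0.7 side (138, 208) [0.7   0.225 0.22 ]
0.7 top (390, 131) [ 0.7   -0.174 -0.101]
0.8 top (461, 50) [ 0.8   -0.309  0.182]
0.8 side (219, 152) [ 0.8   -0.306  0.151]
0.8 top (297, 50) [0.8   0.084 0.17 ]
0.8 side (138, 208) [0.8   0.105 0.149]
0.8 top (390, 131) [ 0.8   -0.21  -0.363]
```

View pics/c4.png

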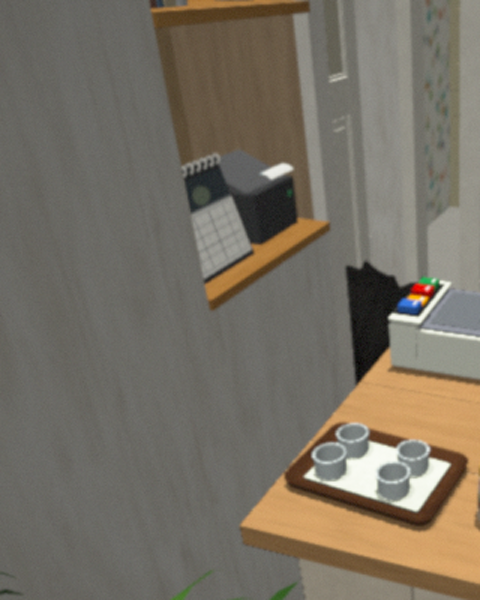

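Run:
```python
from h import *
np.set_printoptions(precision=4,suppress=True)
P=lambda x,y,z:onz("top",(340+x/6,140+y/6),z)
fl=P(90,550,.085);fr=P(531,547,.085);bl=P(84,78,.101);br=P(525,76,.101)
print(fl,fr,np.linalg.norm(fl-fr),bl,br,np.linalg.norm(bl-br),np.linalg.norm((fl-bl)[:2]))
f1=P(217,442,.118);f2=P(409,440,.118)
print("fin top back edge",f1,f2)
print("lid front",P(108,543,.09),P(524,539,.09))
from scipy.spatial.transform import Rotation as R
s=arm.observe(); print(R.from_rotvec(s["ee_rot"]).as_matrix())
t=cv2.imread("pics/top0.png")[:,:,::-1]
g=cv2.cvtColor(cv2.resize(t[150:250,200:290],None,fx=4,fy=4,interpolation=cv2.INTER_CUBIC),cv2.COLOR_RGB2GRAY)
c=cv2.HoughCircles(g,cv2.HOUGH_GRADIENT,1,50,param1=100,param2=25,minRadius=28,maxRadius=46)
for x,y,r in c[0]:
    u=(200+x/4,150+y/4); print(u,r,onz("top",u,.041), "r",r/4/535*1.3)
# tray outline
hsv=cv2.cvtColor(t,cv2.COLOR_RGB2HSV)
m=((t.max(2)<110)).astype(np.uint8); m[:145]=0;m[250:]=0;m[:,:195]=0;m[:,285:]=0
k,l,st,ce=cv2.connectedComponentsWithStats(m); i=1+st[1:,4].argmax()
b=cv2.minAreaRect(np.argwhere(l==i)[:,::-1].astype(np.float32)); print(b)
for u in cv2.boxPoints(b): print(onz("top",u,.018))
for u in((308,252),(338,252),(255,258),(288,258)): print(u,onz("top",u,.0))
print("bangle/bell", [onz("top",u,z) for u,z in(((391,262),0.02),((430,258),.03))])
```

```text
[ 0.3718 -0.06    0.085 ] [ 0.3749 -0.2383  0.085 ] 0.1782878325865315 [ 0.5647 -0.0569  0.101 ] [ 0.5681 -0.2377  0.101 ] 0.18089745577414057 0.19294556271207308
fin top back edge [ 0.4097 -0.1079  0.118 ] [ 0.4113 -0.184   0.118 ]
lid front [ 0.3738 -0.0669  0.09  ] [ 0.3772 -0.2345  0.09  ]
[[ 0.9074  0.4203 -0.0007]
 [ 0.4203 -0.9074  0.0012]
 [-0.0002 -0.0014 -1.    ]]
(np.float32(235.625), np.float32(173.875)) 31.8 [0.5262 0.2408 0.041 ] r 0.019317755
(np.float32(229.625), np.float32(211.375)) 32.7 [0.4283 0.2522 0.041 ] r 0.019864487
(np.float32(255.875), np.float32(178.625)) 35.7 [0.5141 0.1887 0.041 ] r 0.021686915
(np.float32(251.375), np.float32(215.375)) 34.3 [0.4186 0.1971 0.041 ] r 0.020836448
((246.29917907714844, 165.29098510742188), (22.362329483032227, 56.856449127197266), 84.80557250976562)
[0.5788 0.2951 0.018 ]
[0.5941 0.1476 0.018 ]
[0.5339 0.1408 0.018 ]
[0.5187 0.2871 0.018 ]
(308, 252) [0.333  0.0545 0.    ]
(338, 252) [ 0.3338 -0.0223  0.    ]
(255, 258) [0.3161 0.1896 0.    ]
(288, 258) [0.317  0.1053 0.    ]
bangle/bell [array([ 0.3069, -0.1551,  0.02  ]), array([ 0.3166, -0.2519,  0.03  ])]
```

c1 shows the key order blue, amber (down), red, green. The lid is seated with its fin at c1 (313,468). Red key: top image (398,161), world (0.541, -0.163). c2 shows four steel rings on the paper; the pink one is off the tray.

Next I'll bring one open finger over the red key.

Call:
move_arm([
  [399, -200, 40, 0.417],
  [399, -200, 60, 0.417],
  [399, -200, 74, 0.417],
  [399, -200, 74, 0.417],
  [399, -200, 74, 0.417],
  [399, -200, 74, 0.417],
  [399, -200, 74, 0.417],
  [399, -200, 74, 0.417],
  [399, -200, 74, 0.417],
  [399, -200, 74, 0.417],
  [399, -200, 74, 0.417],
  [399, -200, 74, 0.417],
])

```text
clock: 1.6
position: [0.5401, -0.2191, 0.331]
ee_rot: [3.141, 0.023, 0.0]
force: [-0.8, -0.2, 0.6]
width: 0.997
```

```bash
cat >> h.py <<'E'
from scipy.spatial.transform import Rotation as R
def go(x,y,z,yaw=None):
    "delta in tool axes (mm) from measured pose to TCP x,y,z; yaw=world angle of tool x"
    s=arm.observe(); M=R.from_rotvec(s["ee_rot"]).as_matrix()
    d=M.T@(np.array([x,y,z])-s["position"])*1000
    a=np.arctan2(M[1,0],M[0,0]); print("pos",s["position"].round(4),"yaw",round(a,4),"F",s["force"].round(1),"w",round(s["width"]*91.8,1),"t",s["clock"],"delta",d.round(1), None if yaw is None else round(a-yaw,3))
E
python3 - <<'E'
from h import *
go(.541,-.218,.33,.017)
t=arm.get_image("top"); s=arm.get_image("side")
crop(t,300,100,470,260,4,"a1.png"); crop(s,230,50,400,260,3.5,"a2.png")
E
```

```text
pos [ 0.5401 -0.2191  0.331 ] yaw 0.0148 F [-0.8 -0.2  0.6] w 91.6 t 1.6 delta [ 0.9 -1.1  1. ] -0.002
```

View pics/a1.png

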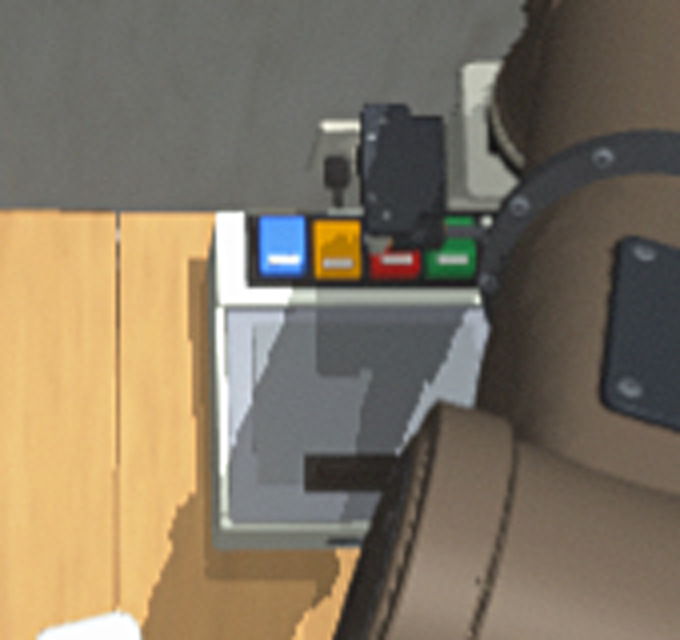

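View pics/a2.png

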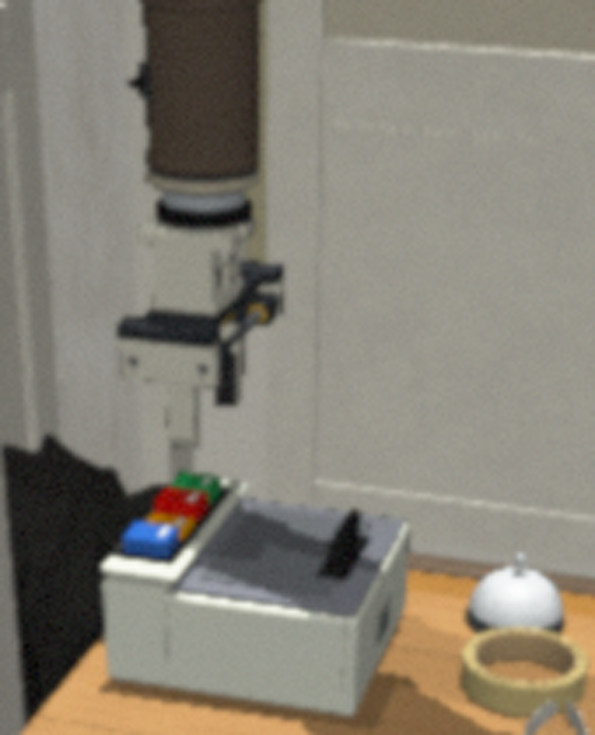

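The finger stands over the red key (side crop (183,470)), clear of blue and amber. Pressing.

Call:
move_arm([
  [0, -1, 30, 0],
  [0, -1, 36, 0],
  [0, -1, 40, 0],
  [0, -1, 44, 0],
  [0, -1, 47, 0],
  [0, -1, 48, 0],
  [0, -1, 48, 0],
])

```text
clock: 2.58
position: [0.5408, -0.2171, 0.2841]
ee_rot: [3.141, 0.026, 0.002]
force: [-6.0, 1.1, 14.1]
width: 1.002
```

Run:
```python
from h import *
go(.541,-.218,.284,.017)
```

```text
pos [ 0.5408 -0.2171  0.2841] yaw 0.0167 F [-6.   1.1 14.1] w 92.0 t 2.575 delta [0.2 1.  0.1] -0.0
```

Bottomed (14 N). Retreat and check.

Call:
move_arm([
  [0, 0, -30, 0],
  [0, 0, -70, 0],
  [0, 0, -70, 0],
])

```text
clock: 2.95
position: [0.542, -0.2175, 0.3562]
ee_rot: [3.139, 0.026, 0.011]
force: [-0.2, 0.2, -1.0]
width: 1.003
```

Run:
```python
from h import *
go(.4,-.149,.36,.017)
s=arm.get_image("side")
crop(s,230,150,400,260,4.5,"a3.png")
```

```text
pos [ 0.542  -0.2175  0.3562] yaw 0.0165 F [-0.2  0.2 -1. ] w 92.1 t 2.95 delta [-140.8  -70.8   -4.9] -0.001
```

View pics/a3.png

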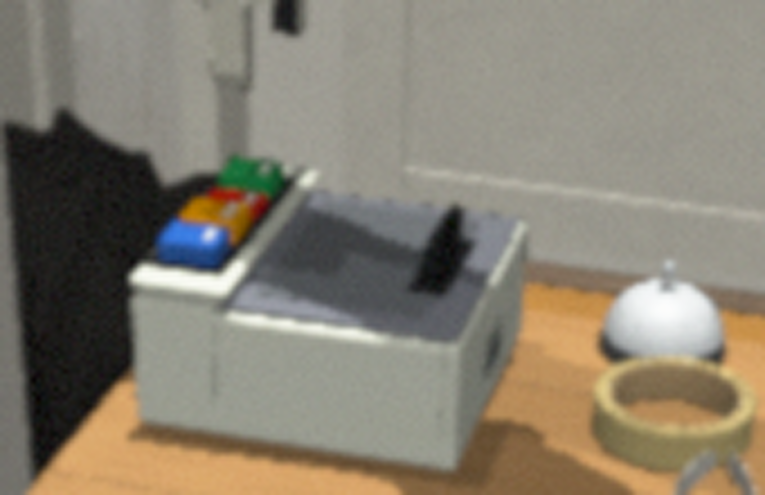

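a3: the amber key is up and the red one is down. Now the fin: I'll check its expected location against both views.

Run:
```python
from h import *
t=cv2.imread("pics/top0.png")[:,:,::-1].copy(); s=cv2.imread("pics/side0.png")[:,:,::-1].copy()
o=np.array([.468,-.1483]);c,sn=np.cos(.017),np.sin(.017)
W=lambda x,y,z:[o[0]+c*x-sn*y,o[1]+sn*x+c*y,z]
pts=[W(-.067,.032,.118),W(-.067,-.032,.118),W(-.057,.032,.118),W(-.057,-.032,.118),W(-.095,.09,.085),W(-.095,-.09,.085),W(.1,.09,.101),W(.041,.09,.101)]
for im,n in((t,"top"),(s,"side")):
    big=cv2.resize(im,None,fx=6,fy=6,interpolation=cv2.INTER_CUBIC)
    for p in proj(n,pts): cv2.circle(big,tuple(int(v) for v in (p*6+3)),4,(255,0,255),1)
    x0,y0=(345,145) if n=="top" else (255,180)
    cv2.imwrite(f"pics/b_{n}.png",big[y0*6:y0*6+570,x0*6:x0*6+600,::-1])
```

```text
(no output)
```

View pics/b_top.png

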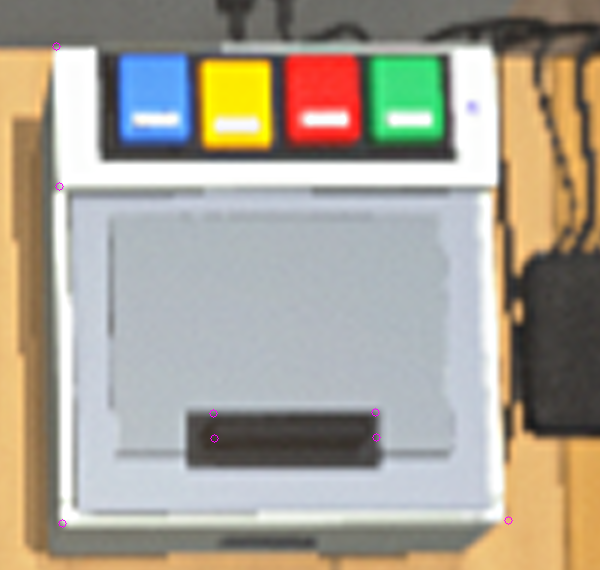

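View pics/b_side.png

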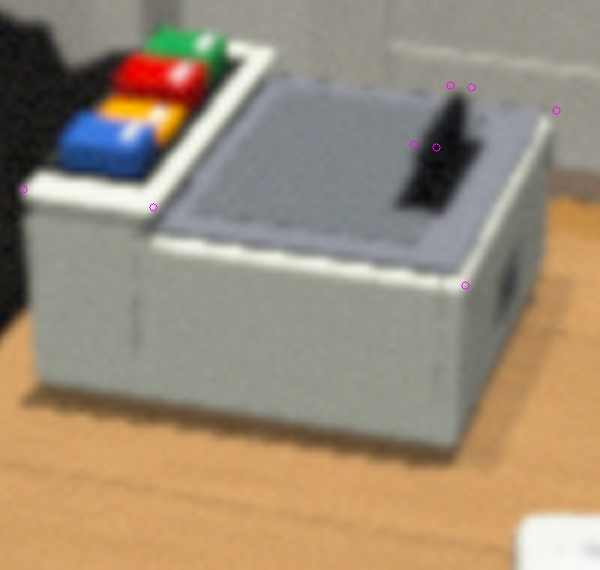

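Call:
move_arm([
  [-135, -73, -4, 0],
  [-135, -73, -4, 0],
  [-135, -73, -4, 0],
  [-135, -73, -4, 0],
  [-135, -73, 30, 0],
  [-135, -73, 60, 0],
  [-135, -73, 60, 0],
])

```text
clock: 3.88
position: [0.4043, -0.1464, 0.2908]
ee_rot: [-3.14, -0.026, 0.007]
force: [-0.5, -0.4, -0.2]
width: 1.0
```

Run:
```python
from h import *
go(.406,-.147,.274,.017)
t=arm.get_image("top"); s=arm.get_image("side")
crop(t,300,120,470,260,4.5,"d1.png"); crop(s,230,50,400,260,3,"d2.png")
```

```text
pos [ 0.4043 -0.1464  0.2908] yaw 0.0166 F [-0.5 -0.4 -0.2] w 91.8 t 3.875 delta [ 1.7  0.7 16.8] -0.0
```

View pics/d2.png

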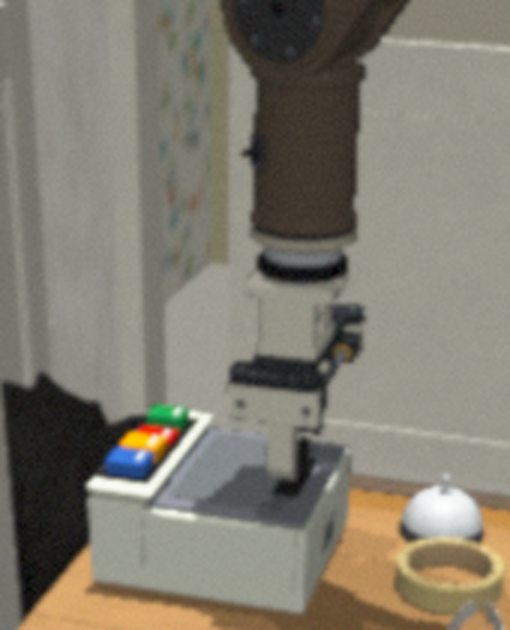

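View pics/d1.png

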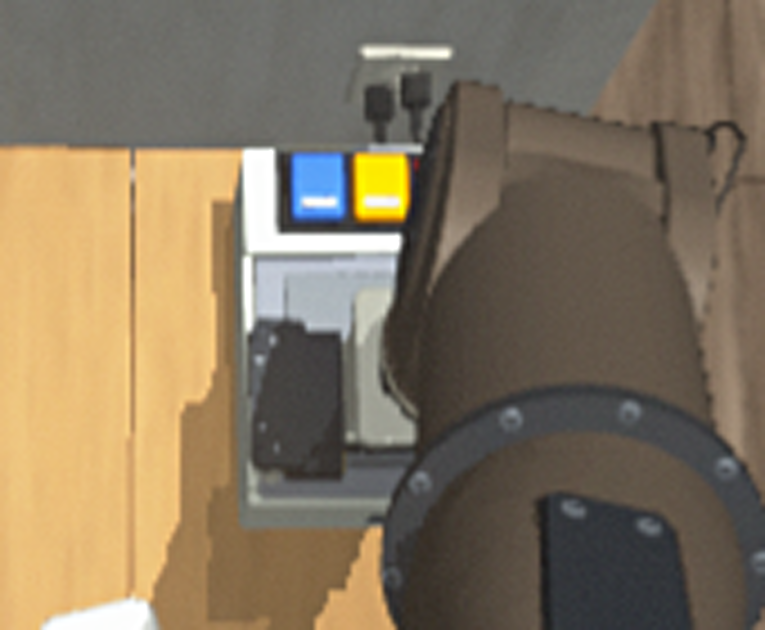

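The finger is in line with the fin (d2 (285,480)). Lower and close gently.

Call:
move_arm([
  [1.5, 0, 8, 0],
  [1.5, 0, 16, 0],
  [1.5, 0, 16, 0],
  [1.5, 0, 16, 0],
])

```text
clock: 4.47
position: [0.406, -0.1462, 0.2768]
ee_rot: [3.141, 0.026, 0.0]
force: [-0.1, -1.0, 0.2]
width: 0.996
```

Call:
move_arm([
  [0, 0, 0, 0],
  [0, 0, 0, 0],
  [0, 0, 0, 0],
  [0, 0, 0, 0],
  [0, 0, 0, 0],
  [0, 0, 0, 0],
  [0, 0, 0, 0],
  [0, 0, 0, 0],
], grip=50, grip_force=20)

```text
clock: 5.48
position: [0.406, -0.1464, 0.2768]
ee_rot: [3.141, 0.026, 0.0]
force: [-1.6, -2.3, 4.0]
width: 0.694
```

Run:
```python
from h import *
go(.406,-.147,.274,.017)
```

```text
pos [ 0.406  -0.1464  0.2768] yaw 0.0165 F [-1.6 -2.3  4. ] w 63.7 t 5.475 delta [0.  0.6 2.8] -0.0
```

Held at 63.7 mm, which matches the 64 mm fin. Tip the front up about 0.17 rad with a light grip, so the fin can pivot between the pads.

Call:
move_arm([
  [0.5, 0, -4, 0],
  [1, 0, -8, 0],
  [2, 0, -12, 0],
  [3, 0, -16, 0],
  [4, 0, -19, 0],
  [4, 0, -19, 0],
  [4, 0, -19, 0],
])

```text
clock: 6.35
position: [0.41, -0.1462, 0.2957]
ee_rot: [3.141, 0.026, 0.0]
force: [-0.5, 0.2, -3.0]
width: 0.694
```

Run:
```python
from h import *
go(.406,-.147,.274,.017)
s=arm.get_image("side")
crop(s,250,130,370,260,4.5,"d3.png")
```

```text
pos [ 0.41   -0.1462  0.2957] yaw 0.0167 F [-0.5  0.2 -3. ] w 63.7 t 6.35 delta [-4.1  0.8 21.7] -0.0
```

View pics/d3.png

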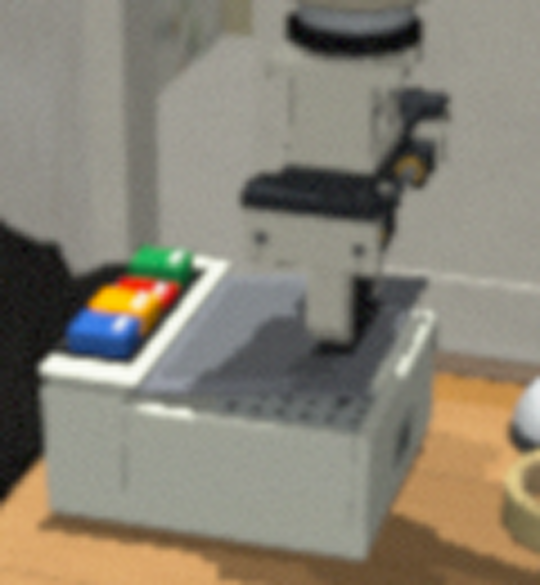

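d3 shows the front raised with the back edge still under the console. Firm grip, draw forward, then up.

Call:
move_arm([
  [0, 0, 0, 0],
  [0, 0, 0, 0],
  [0, 0, 0, 0],
  [-4, 0, 0, 0],
  [-8, 0, 0, 0],
  [-12, 0, 0, 0],
  [-18, 0, -2, 0],
  [-26, 0, -6, 0],
  [-36, 0, -15, 0],
  [-36, 0, -40, 0],
  [-36, 0, -80, 0],
  [-36, 0, -80, 0],
  [-36, 0, -80, 0],
], grip_force=60)

```text
clock: 8.02
position: [0.3733, -0.1467, 0.3755]
ee_rot: [3.141, 0.026, -0.0]
force: [-0.1, 0.2, -2.7]
width: 0.693
```

Run:
```python
from h import *
go(.41,.045,.38,0)
s=arm.get_image("side");t=arm.get_image("top")
crop(s,230,60,400,260,4,"d4.png");crop(t,190,100,470,320,2.8,"d5.png")
```

```text
pos [ 0.3733 -0.1467  0.3755] yaw 0.0166 F [-0.1  0.2 -2.7] w 63.6 t 8.025 delta [  39.8 -191.    -4.5] 0.017
```

View pics/d4.png

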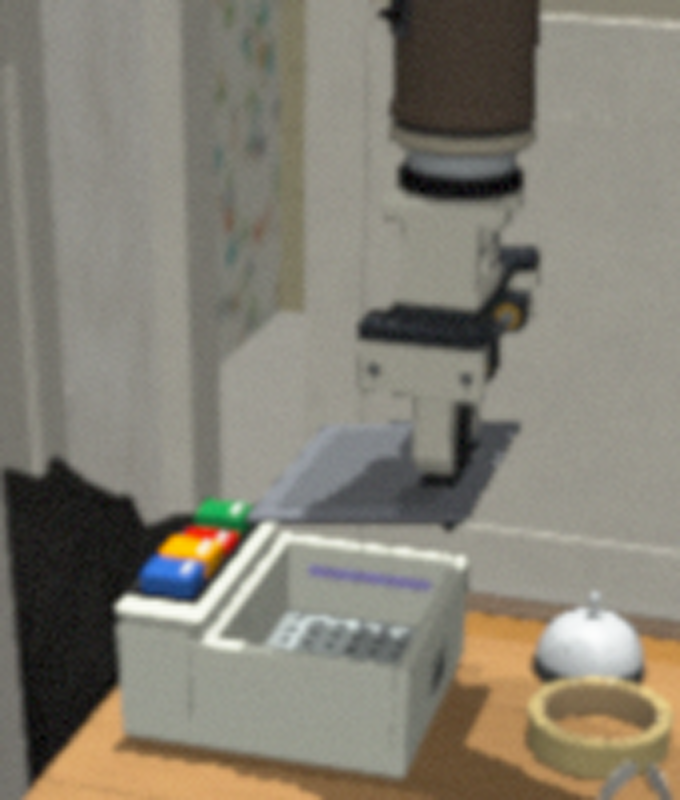

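View pics/d5.png

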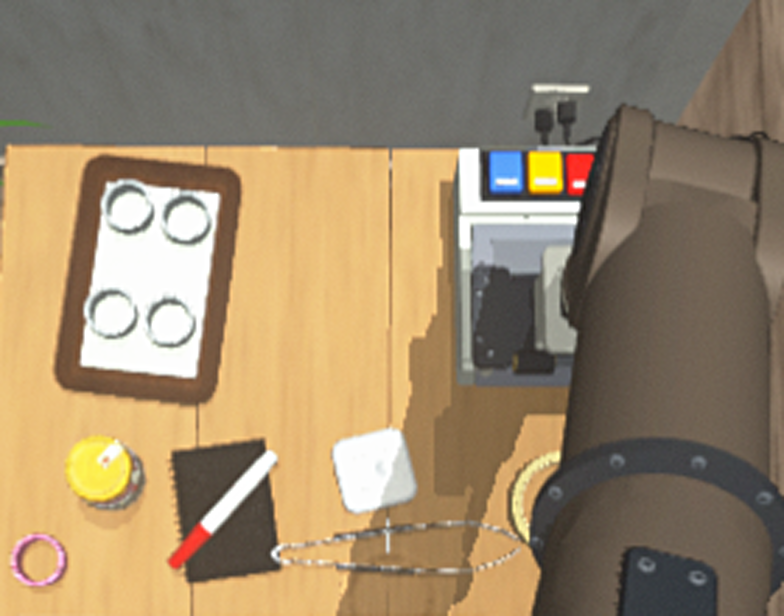

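Lid drawn free, held and still tilted front-up (d4); the well is empty. I'll check the free gap between tray and steriliser.

Run:
```python
from h import *
np.set_printoptions(precision=4,suppress=True)
for u in((276,162.5),(266.8,241.5)): print(onz("top",u,.018))
for u in((315,271),(327,252),(309,258),(335,254)): print("white",onz("top",u,.01))
go(.41,.042,.38,.0166)
```

```text
[0.5645 0.1405 0.018 ]
[0.3562 0.1588 0.018 ]
white [0.2834 0.036  0.01  ]
white [0.3321 0.006  0.01  ]
white [0.3163 0.0515 0.01  ]
white [ 0.3272 -0.0143  0.01  ]
pos [ 0.3733 -0.1466  0.3748] yaw 0.0167 F [-0.5 -0.7 -3.1] w 63.3 t 8.125 delta [  39.8 -188.    -5.1] 0.0
```

Call:
move_arm([
  [0, -60, -5, 0],
  [0, -120, -5, 0],
  [20, -189, -5, 0],
  [40, -189, -5, 0],
  [40, -189, 40, 0],
  [40, -189, 90, 0],
  [40, -189, 130, 0],
  [40, -189, 145, 0],
  [40, -189, 150, 0],
  [40, -189, 150, 0],
  [40, -189, 150, 0],
])

```text
clock: 9.5
position: [0.4111, 0.0429, 0.2263]
ee_rot: [-3.141, -0.026, -0.002]
force: [0.2, -0.3, -2.2]
width: 0.687
```

Run:
```python
from h import *
go(.41,.043,.2,.0166)
s=arm.get_image("side");t=arm.get_image("top")
crop(s,200,100,400,340,3,"e1.png");crop(t,190,100,470,320,2.8,"e2.png")
```

```text
pos [0.4111 0.0429 0.2263] yaw 0.0166 F [ 0.2 -0.3 -2.2] w 63.1 t 9.5 delta [-1.1 -0.1 26.3] 0.0
```

View pics/e1.png

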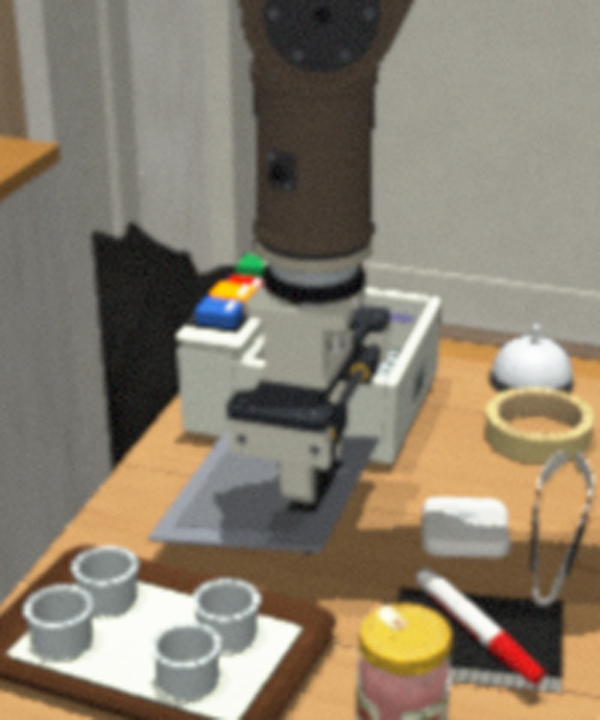

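View pics/e2.png

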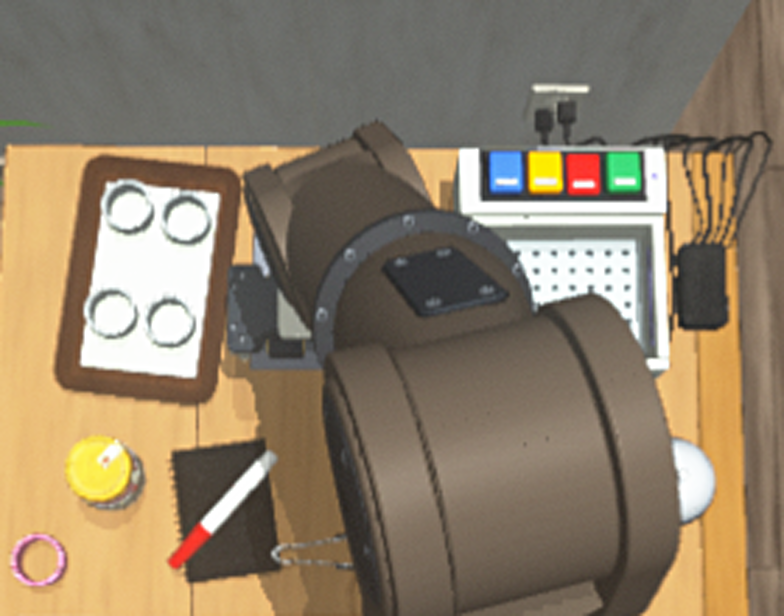

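The gap is clear around the lid (e2). Lower.

Call:
move_arm([
  [0, 0, 8, 0],
  [0, 0, 14, 0],
  [0, 0, 16, 0],
  [0, 0, 16, 0],
])

```text
clock: 10.1
position: [0.4107, 0.0429, 0.2095]
ee_rot: [3.141, 0.026, -0.001]
force: [0.9, -0.2, -2.7]
width: 0.69
```

Call:
move_arm([
  [0, 0, 0, 0],
  [0, 0, 2, 0],
  [0, 0, 4, 0],
  [0, 0, 6, 0],
  [0, 0, 8, 0],
  [0, 0, 10, 0],
  [0, 0, 10, 0],
], grip_force=12)

```text
clock: 10.98
position: [0.4108, 0.0429, 0.1997]
ee_rot: [3.141, 0.026, -0.0]
force: [-1.4, 0.0, 1.9]
width: 0.698
```

Run:
```python
from h import *
go(.41,.043,.2,.0166)
s=arm.get_image("side")
crop(s,200,200,380,340,4,"e3.png")
```

```text
pos [0.4108 0.0429 0.1997] yaw 0.0168 F [-1.4  0.   1.9] w 64.1 t 10.975 delta [-0.8 -0.1 -0.3] 0.0
```

View pics/e3.png

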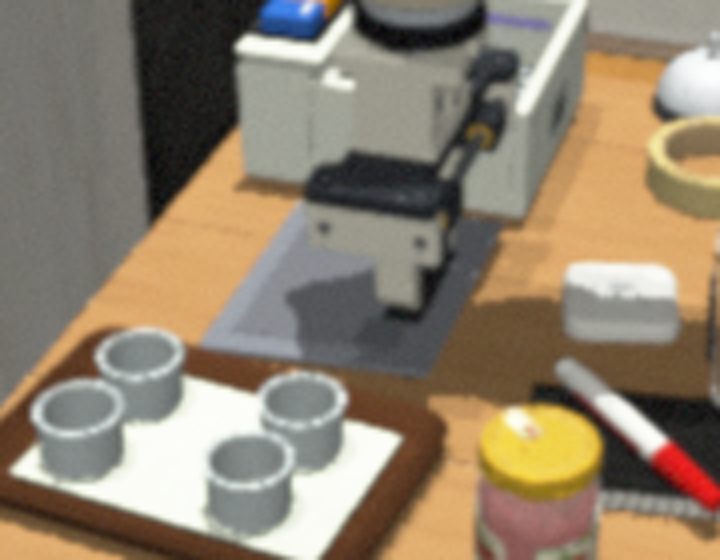

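Call:
move_arm([
  [0, 0, 0, 0],
  [0, 0, 0, 0],
  [0, 0, 0, 0],
  [0, 0, -1, 0],
  [0, 0, -40, 0],
  [0, 0, -90, 0],
  [0, 0, -140, 0],
  [0, 0, -140, 0],
], grip=91.8)

```text
clock: 12.02
position: [0.4119, 0.0432, 0.3432]
ee_rot: [-3.141, -0.026, -0.011]
force: [1.3, 0.4, -0.9]
width: 1.0
```

Run:
```python
from h import *
go(.41,.2,.3,.0166)
s=arm.get_image("side");t=arm.get_image("top")
cv2.imwrite("pics/s1.png",s[:,:,::-1]);cv2.imwrite("pics/t1.png",t[:,:,::-1])
crop(s,180,180,380,350,3.5,"e4.png");crop(t,205,150,285,250,6,"e5.png");crop(s,180,270,320,350,5.5,"e6.png")
```

```text
pos [0.4119 0.0432 0.3432] yaw 0.0164 F [ 1.3  0.4 -0.9] w 91.8 t 12.025 delta [   0.4 -156.8   43.3] -0.0
```

View pics/e4.png

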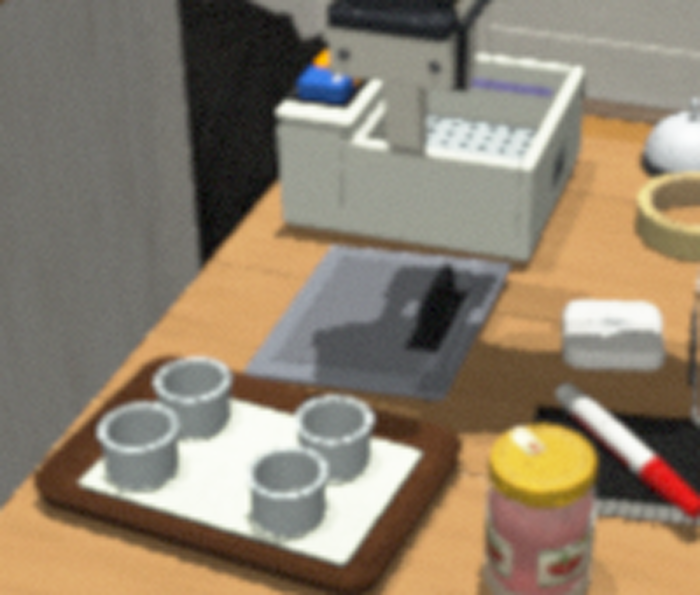

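View pics/e5.png

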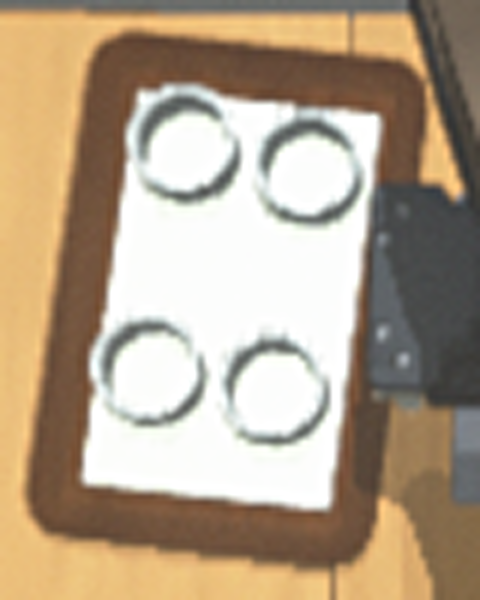

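View pics/e6.png

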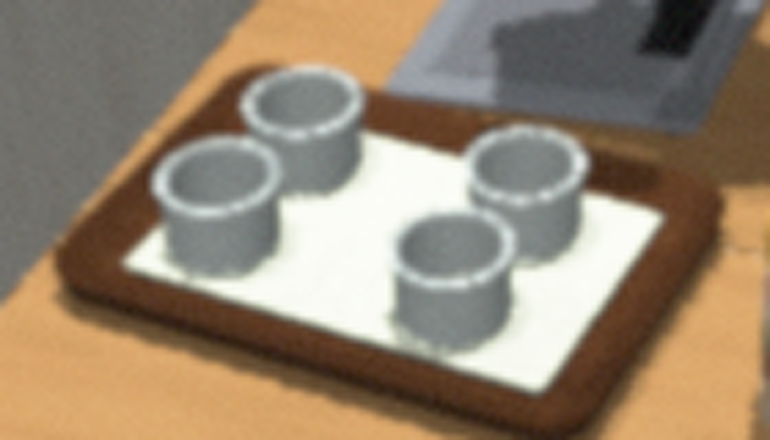

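Run:
```python
from h import *
np.set_printoptions(precision=4,suppress=True)
S={"A":(219.6,302.2),"B":(262.7,315.1),"C":(234.9,288.5),"D":(276,300)}
T={"A":(235.6,173.9),"B":(229.6,211.4),"C":(255.9,178.6),"D":(251.4,215.4)}
for k in S: print(k,"side",onz("side",S[k],.041),"top",onz("top",T[k],.041),tri(S[k],T[k]))
# ring edges seen from top e5: box of outer outline
```

```text
A side [0.5287 0.2458 0.041 ] top [0.5261 0.2409 0.041 ] (array([0.529 , 0.242 , 0.0375]), np.float64(0.0037677973405498095))
B side [0.4287 0.2573 0.041 ] top [0.4282 0.2523 0.041 ] (array([0.4298, 0.2531, 0.0372]), np.float64(0.0015703884411255055))
C side [0.5193 0.1931 0.041 ] top [0.5142 0.1887 0.041 ] (array([0.5179, 0.1899, 0.0381]), np.float64(0.005845960121328339))
D side [0.421 0.204 0.041] top [0.4185 0.197  0.041 ] (array([0.4214, 0.1981, 0.036 ]), np.float64(0.003750366307718598))
```

e4: the lid lies flat on the counter. e5 and e6: four steel rings at C (255,178), A (235,174), D (251,215), B (229,211). I'll pinch each by its wall, one finger inside, starting with C.

Run:
```python
from h import *
print("jar",onz("top",(225,267),.085),"bell",onz("top",(430,270),.05))
```

```text
jar [0.28282346 0.25058581 0.085     ] bell [ 0.28428301 -0.24692799  0.05      ]
```

Call:
move_arm([
  [107, -125, 20, 0],
  [107, -125, 60, 0],
  [107, -125, 60, 0],
  [107, -125, 60, 0],
  [107, -125, 60, 0],
  [107, -125, 60, 0],
  [107, -125, 60, 0],
], grip=24, grip_force=15)

```text
clock: 13.0
position: [0.5155, 0.1688, 0.2803]
ee_rot: [3.141, 0.024, 0.001]
force: [0.5, 0.3, 0.3]
width: 0.291
```

Run:
```python
from h import *
go(.5174,.170,.198,.0166)
s=arm.get_image("side");t=arm.get_image("top")
crop(s,180,180,320,350,4,"f1.png")
```

```text
pos [0.5155 0.1688 0.2803] yaw 0.0155 F [0.5 0.3 0.3] w 26.7 t 13.0 delta [ 1.9 -1.2 82.3] -0.001
```

View pics/f1.png

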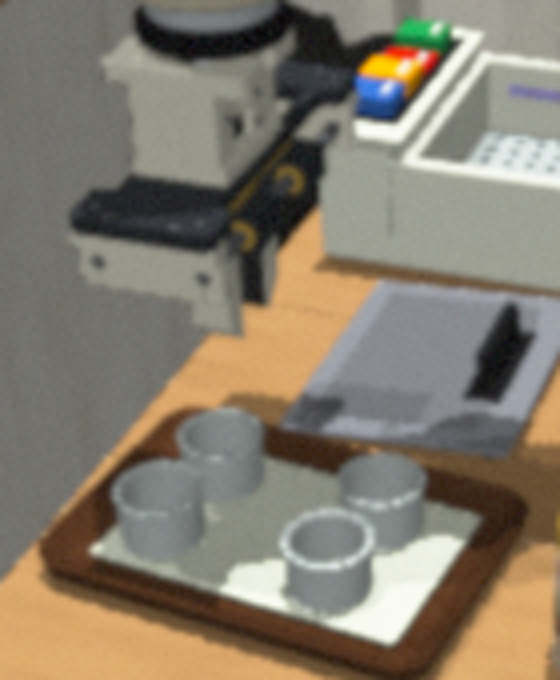

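Call:
move_arm([
  [1.5, -1, 20, 0],
  [1.5, -1, 42, 0],
  [1.5, -1, 42, 0],
  [1.5, -1, 42, 0],
])

```text
clock: 13.6
position: [0.5174, 0.1707, 0.2385]
ee_rot: [-3.141, -0.026, -0.001]
force: [-0.0, 0.7, 0.3]
width: 0.264
```

Run:
```python
from h import *
go(.5174,.170,.198,.0166)
s=arm.get_image("side");t=arm.get_image("top")
crop(s,180,220,320,350,5,"f2.png");crop(t,205,150,285,250,6,"f3.png")
```

```text
pos [0.5174 0.1707 0.2385] yaw 0.0166 F [-0.   0.7  0.3] w 24.3 t 13.6 delta [-0.   0.7 40.5] -0.0
```

View pics/f2.png

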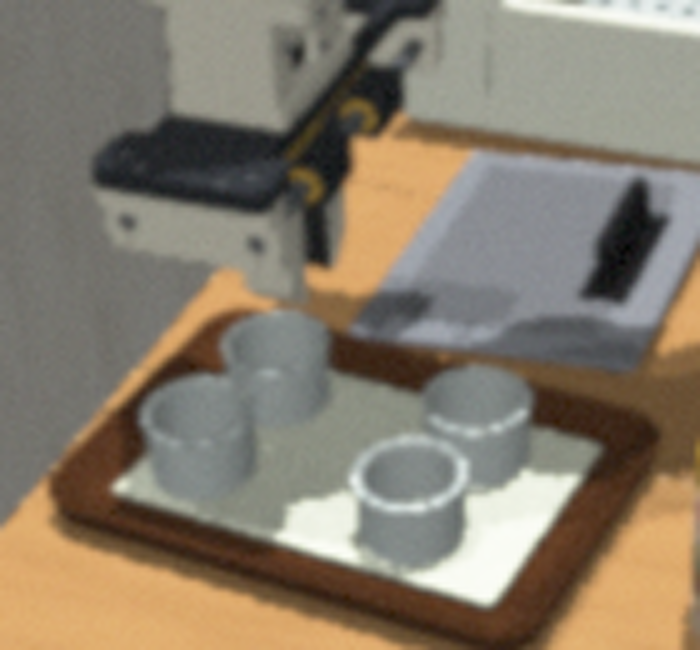

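View pics/f3.png

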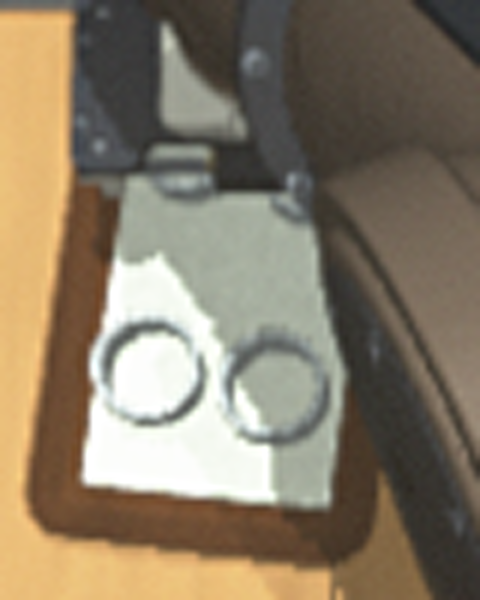

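Run:
```python
from h import *
f=lambda P:((proj("side",P)-[180,220])*5).round()
print("tip in/out face",f([[.5174,.1828,.0605],[.5174,.2018,.0605],[.5079,.1828,.0605],[.5269,.1828,.0605]]))
print("ring rim c,edges",f([[.517,.191,.041],[.539,.191,.041],[.495,.191,.041],[.517,.213,.041],[.517,.169,.041]]))
```

```text
tip in/out face [[285. 293.]
 [266. 318.]
 [306. 297.]
 [265. 289.]]
ring rim c,edges [[281. 341.]
 [235. 332.]
 [329. 350.]
 [259. 370.]
 [303. 312.]]
```

Call:
move_arm([
  [0, -1.5, 10, 0],
  [0, -1.5, 20, 0],
  [0, -1.5, 30, 0],
  [0, -1.5, 38, 0],
  [0, -1.5, 38, 0],
])

```text
clock: 14.32
position: [0.5169, 0.1721, 0.1989]
ee_rot: [3.141, 0.027, -0.002]
force: [-0.3, 0.1, -0.5]
width: 0.266
```

Call:
move_arm([
  [0, 0, 1, 0],
  [0, 0, 1, 0],
  [0, 0, 1, 0],
  [0, 0, 1, 0],
  [0, 0, 1, 0],
], grip=0, grip_force=20)

```text
clock: 14.95
position: [0.5173, 0.1722, 0.1989]
ee_rot: [-3.141, -0.026, -0.001]
force: [0.1, -0.2, 2.2]
width: 0.043
```

Run:
```python
from h import *
go(.5174,.170,.198,.0166)
s=arm.get_image("side")
crop(s,180,220,320,350,5,"f4.png")
```

```text
pos [0.5173 0.1722 0.1989] yaw 0.0167 F [ 0.1 -0.2  2.2] w 4.0 t 14.95 delta [0.1 2.2 0.9] 0.0
```

View pics/f4.png

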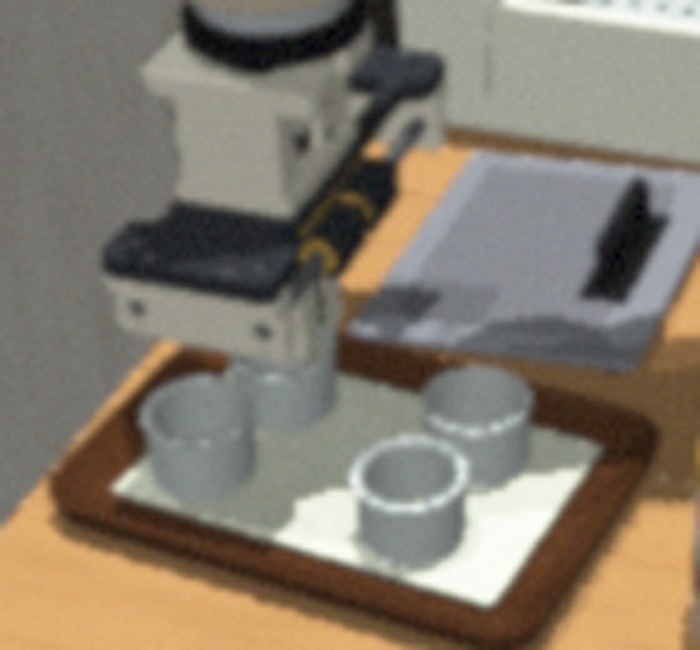

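Width 4 mm, so the wall is pinched. Lift and carry to the well.

Call:
move_arm([
  [0, 0, -30, 0],
  [0, 0, -80, 0],
  [0, 0, -125, 0],
  [-12, 58, -125, 0],
  [-24, 116, -125, 0],
  [-36, 174, -125, 0],
  [-48, 232, -125, 0],
  [-60, 292, -125, 0],
  [-60.5, 292, -125, 0],
  [-60.5, 292, -125, 0],
  [-60.5, 292, -125, 0],
])

```text
clock: 16.38
position: [0.4619, -0.1192, 0.3237]
ee_rot: [-3.141, -0.031, -0.0]
force: [-0.2, 0.2, -0.3]
width: 0.04
```

Run:
```python
from h import *
go(.4616,-.1212,.2165,.0166)
s=arm.get_image("side");t=arm.get_image("top")
crop(s,180,80,380,350,3,"f5.png");crop(t,190,130,470,260,2.8,"f6.png")
```

```text
pos [ 0.4619 -0.1192  0.3237] yaw 0.0194 F [-0.2  0.2 -0.3] w 3.7 t 16.375 delta [ -0.4   2.  107.2] 0.003
```

View pics/f5.png

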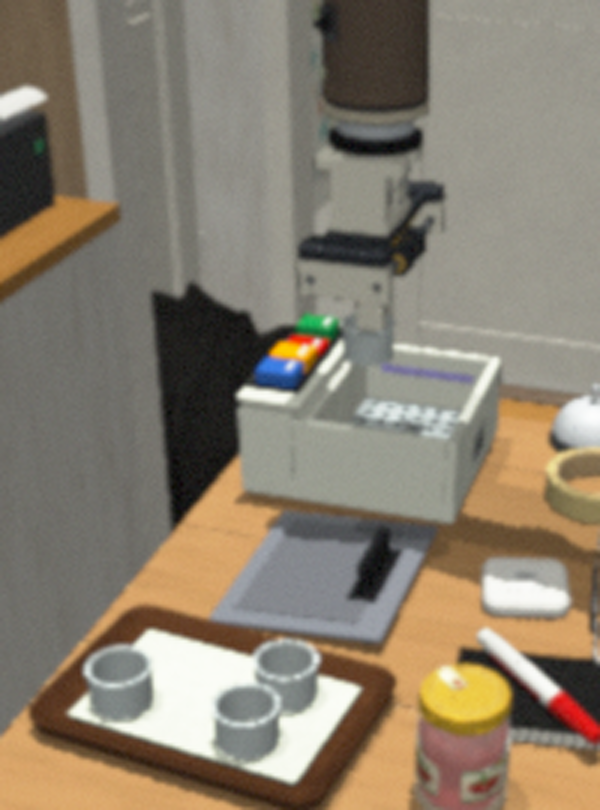

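The ring is held over the well (f5 (370,345)). Lower it and release.

Call:
move_arm([
  [-0.5, 0, 40, 0],
  [-0.5, 0, 75, 0],
  [-0.5, 0, 95, 0],
  [-0.5, 0, 104, 0],
  [-0.5, 0, 106, 0],
  [-0.5, 0, 106, 0],
])

```text
clock: 17.23
position: [0.4614, -0.1207, 0.2183]
ee_rot: [3.141, 0.027, 0.002]
force: [0.5, 0.8, 0.1]
width: 0.044
```

Call:
move_arm([
  [0, 0, 0, 0],
  [0, 0, 0, 0],
  [0, 0, 0, 0],
  [0, 0, -10, 0],
  [0, 0, -50, 0],
  [0, 0, -100, 0],
  [0, 0, -100, 0],
], grip=20)

```text
clock: 18.1
position: [0.4623, -0.1209, 0.3218]
ee_rot: [3.14, 0.026, 0.011]
force: [-0.2, 0.7, -1.0]
width: 0.217
```

```bash
cat > ring.py <<'E'
from h import *
import sys
n=sys.argv[1]
s=arm.get_image("side");t=arm.get_image("top")
crop(s,180,180,380,350,4,f"{n}s.png");crop(t,205,150,285,250,6,f"{n}t.png");crop(t,340,140,450,250,5,f"{n}w.png")
E
python3 - <<'E'
from h import *
go(.420,.200,.3,.0166)
go(.420,.1805,.3,.0166)
E
python3 ring.py g1
```

```text
pos [ 0.4623 -0.1209  0.3218] yaw 0.0165 F [-0.2  0.7 -1. ] w 19.9 t 18.1 delta [ -37.1 -321.6   21.1] -0.0
pos [ 0.4623 -0.1209  0.3218] yaw 0.0165 F [-0.2  0.7 -1. ] w 19.9 t 18.1 delta [ -37.5 -302.1   21.1] -0.0
```

View pics/g1s.png

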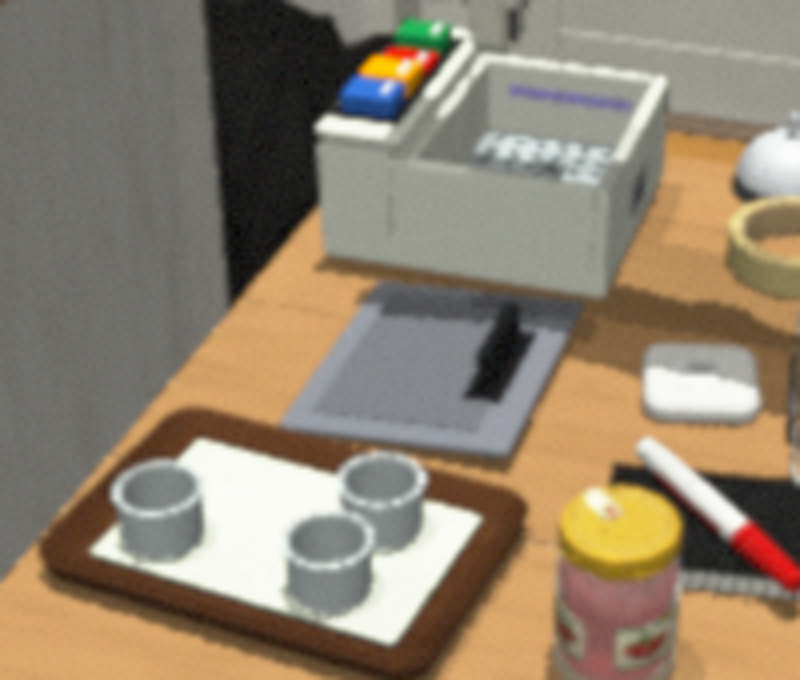

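View pics/g1t.png

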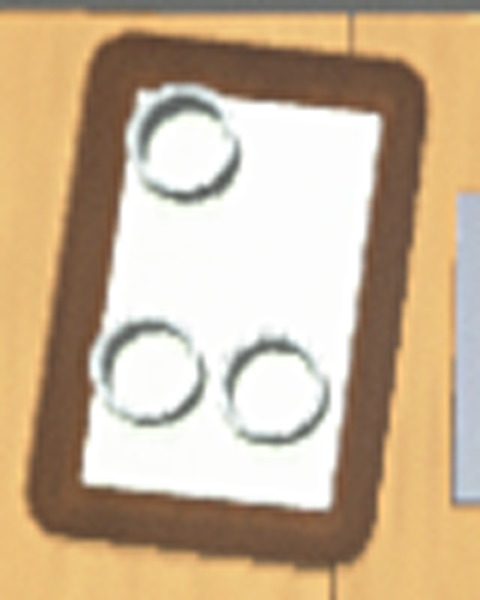

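The other rings are unmoved. D next, at (0.420, 0.200).

Call:
move_arm([
  [-8, -60, 0, 0],
  [-15, -120, 0, 0],
  [-23, -180, 0, 0],
  [-30, -240, 0, 0],
  [-37.5, -301.5, 0, 0],
  [-37.5, -301.5, 30, 0],
  [-37.5, -301.5, 60, 0],
  [-37.5, -301.5, 80, 0],
  [-37.5, -301.5, 80, 0],
], grip=24)

```text
clock: 19.32
position: [0.4175, 0.1796, 0.2358]
ee_rot: [3.139, 0.027, -0.007]
force: [0.1, 0.2, 0.1]
width: 0.261
```

Run:
```python
from h import *
go(.420,.1805,.199,.0166)
s=arm.get_image("side")
crop(s,180,220,320,350,5,"g2.png")
```

```text
pos [0.4175 0.1796 0.2358] yaw 0.0171 F [0.1 0.2 0.1] w 24.0 t 19.325 delta [ 2.7 -1.  36.8] 0.001
```

View pics/g2.png

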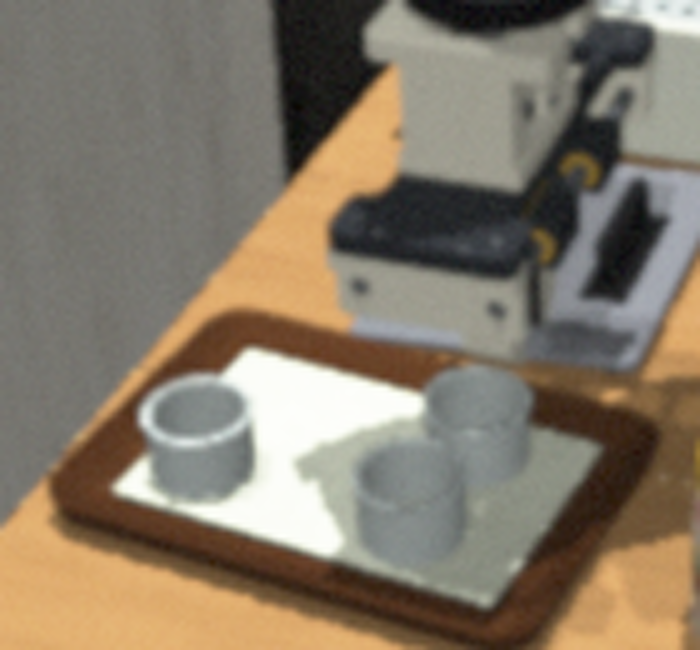

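Call:
move_arm([
  [4, -1.5, 0, 0],
  [4, -1.5, 10, 0],
  [4, -1.5, 20, 0],
  [4, -1.5, 30, 0],
  [4, -1.5, 37, 0],
  [4, -1.5, 37, 0],
])

```text
clock: 20.12
position: [0.4222, 0.1815, 0.2]
ee_rot: [3.141, 0.027, -0.002]
force: [0.2, -0.5, 0.1]
width: 0.265
```

Call:
move_arm([
  [0, 0, 0, 0],
  [0, 0, 0, 0],
  [0, 0, 0, 0],
  [0, 0, 0, 0],
  [0, 0, 0, 0],
], grip=0, grip_force=20)

```text
clock: 20.75
position: [0.4226, 0.1816, 0.2009]
ee_rot: [-3.141, -0.026, -0.001]
force: [0.0, -0.4, 3.2]
width: 0.038
```

Run:
```python
from h import *
go(.4095,-.122,.2185,.0166)
```

```text
pos [0.4226 0.1816 0.2009] yaw 0.0166 F [ 0.  -0.4  3.2] w 3.5 t 20.75 delta [-18.1 303.4 -17.6] -0.0
```

Call:
move_arm([
  [0, 0, -30, 0],
  [0, 0, -80, 0],
  [0, 0, -122, 0],
  [-4, 60, -122, 0],
  [-8, 120, -122, 0],
  [-12, 180, -122, 0],
  [-16, 240, -122, 0],
  [-18, 303.5, -122, 0],
  [-18, 303.5, -122, 0],
  [-18, 303.5, -122, 0],
])

```text
clock: 22.0
position: [0.4094, -0.1219, 0.3226]
ee_rot: [-3.141, -0.025, 0.001]
force: [1.1, 0.8, -0.3]
width: 0.037
```

Run:
```python
from h import *
go(.4095,-.122,.2205,.0166)
s=arm.get_image("side")
crop(s,180,80,380,350,3,"g3.png")
```

```text
pos [ 0.4094 -0.1219  0.3226] yaw 0.016 F [ 1.1  0.8 -0.3] w 3.4 t 22.0 delta [1.000e-01 2.000e-01 1.021e+02] -0.001
```

View pics/g3.png

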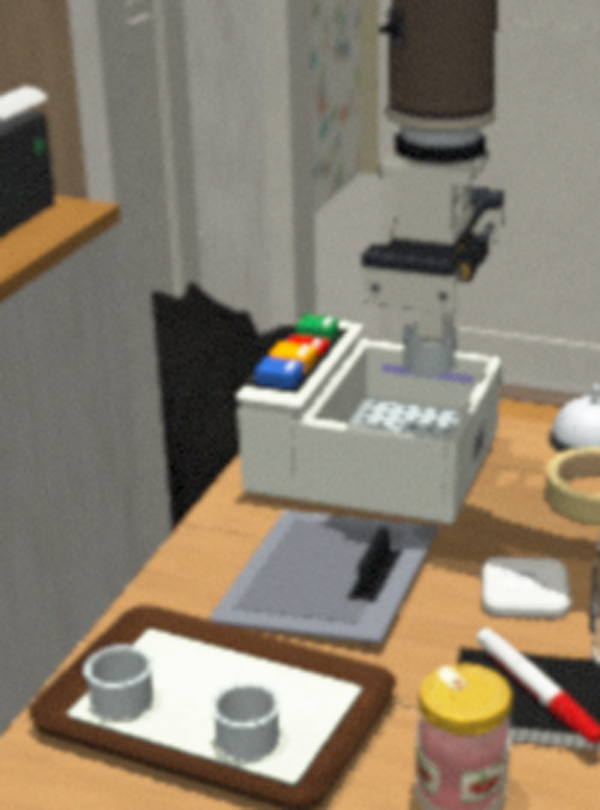

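Ring D is held over the well. Lower it, shifted 3 mm back for clearance to the front wall.

Call:
move_arm([
  [3, 0, 40, 0],
  [3, 0, 75, 0],
  [3, 0, 92, 0],
  [3, 0, 100, 0],
  [3, 0, 101, 0],
  [3, 0, 101, 0],
])

```text
clock: 22.8
position: [0.4129, -0.1218, 0.2223]
ee_rot: [3.141, 0.027, 0.002]
force: [0.3, -0.5, -0.0]
width: 0.035
```

Call:
move_arm([
  [0, 0, 0, 0],
  [0, 0, 0, 0],
  [0, 0, 0, 0],
  [0, 0, -10, 0],
  [0, 0, -50, 0],
  [0, 0, -100, 0],
  [0, 0, -100, 0],
], grip=20)

```text
clock: 23.68
position: [0.4137, -0.1222, 0.3256]
ee_rot: [3.14, 0.026, 0.011]
force: [0.2, 0.2, -0.0]
width: 0.217
```

```bash
python3 - <<'E'
from h import *
go(.529,.2645,.3,.0166)
E
python3 ring.py g4
```

```text
pos [ 0.4137 -0.1222  0.3256] yaw 0.0165 F [ 0.2  0.2 -0. ] w 19.9 t 23.675 delta [ 121.5 -384.8   25.7] -0.0
```

View pics/g4s.png

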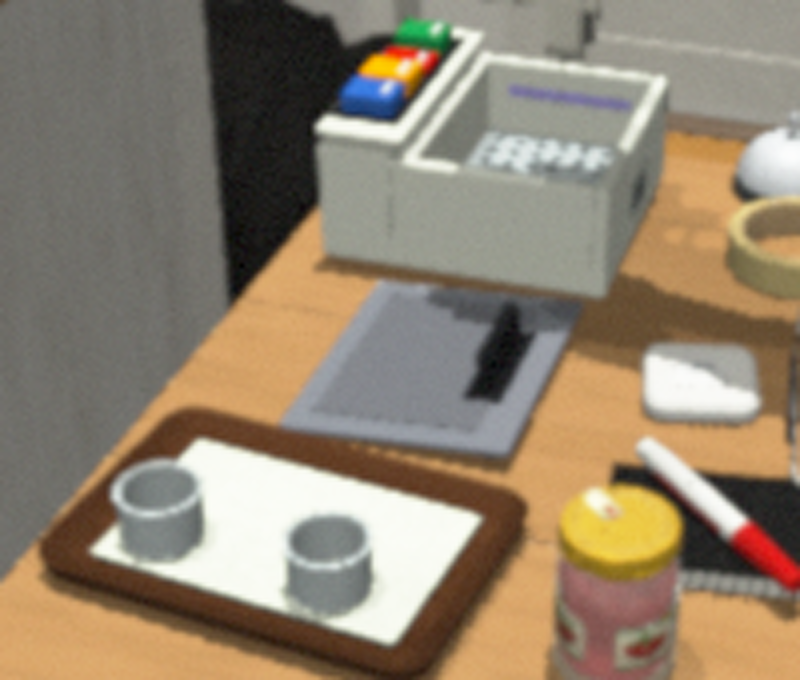

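View pics/g4t.png

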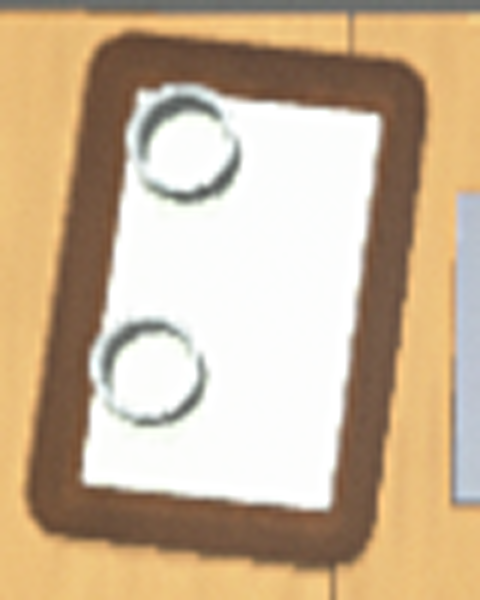

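A and B are unmoved. A next, with the inner finger now on the -y side.

Call:
move_arm([
  [18, -59, 0, 0],
  [36, -118, 0, 0],
  [54, -177, 0, 0],
  [72, -236, 0, 0],
  [90, -295, 0, 0],
  [108, -354, 0, 0],
  [121, -385, 0, 0],
  [122, -385, 30, 0],
  [122, -385, 60, 0],
  [122, -385, 84, 0],
  [122, -385, 84, 0],
  [122, -385, 84, 0],
], grip=24)

```text
clock: 25.28
position: [0.5281, 0.265, 0.2379]
ee_rot: [3.141, 0.026, -0.001]
force: [0.4, 0.0, 1.4]
width: 0.26
```

Run:
```python
from h import *
go(.529,.265,.1995,.0166)
s=arm.get_image("side")
crop(s,180,220,320,350,5,"g5.png")
f=lambda P:((proj("side",P)-[180,220])*5).round()
print(f([[.529,.25,.06],[.529,.28,.06],[.529,.244,.041]]))
```

```text
pos [0.5281 0.265  0.2379] yaw 0.0168 F [0.4 0.  1.4] w 23.9 t 25.275 delta [ 0.9  0.  38.4] 0.0
[[188. 380.]
 [153. 424.]
 [199. 408.]]
```

View pics/g5.png

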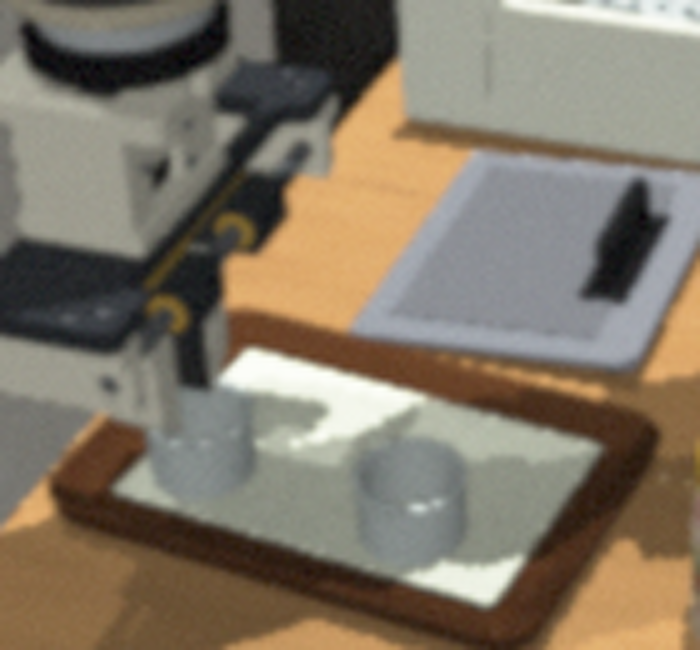

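Call:
move_arm([
  [1, 0, 10, 0],
  [1, 0, 20, 0],
  [1, 0, 30, 0],
  [1, 0, 38, 0],
  [1, 0, 38, 0],
])

```text
clock: 25.95
position: [0.5288, 0.2647, 0.1988]
ee_rot: [3.141, 0.026, -0.002]
force: [0.1, -0.3, -0.4]
width: 0.262
```

Call:
move_arm([
  [0, 0, 0, 0],
  [0, 0, 0, 0],
  [0, 0, 0, 0],
  [0, 0, 0, 0],
  [0, 0, 0, 0],
], grip=0, grip_force=20)

```text
clock: 26.58
position: [0.5293, 0.265, 0.2]
ee_rot: [-3.141, -0.026, -0.001]
force: [0.2, 0.6, 2.9]
width: 0.04
```

Run:
```python
from h import *
go(.4625,-.1757,.32,.0166)
```

```text
pos [0.5293 0.265  0.2   ] yaw 0.0167 F [0.2 0.6 2.9] w 3.7 t 26.575 delta [ -74.   439.5 -120.1] 0.0
```

Call:
move_arm([
  [0, 0, -40, 0],
  [0, 0, -90, 0],
  [0, 0, -123, 0],
  [-10, 60, -123, 0],
  [-20, 120, -123, 0],
  [-30, 180, -123, 0],
  [-40, 240, -123, 0],
  [-50, 300, -123, 0],
  [-60, 360, -123, 0],
  [-70, 420, -123, 0],
  [-74, 439.5, -123, 0],
  [-74, 439.5, -123, 0],
  [-74, 439.5, -123, 0],
])

```text
clock: 28.2
position: [0.4627, -0.1745, 0.3227]
ee_rot: [-3.141, -0.029, -0.0]
force: [-0.0, 0.2, -0.4]
width: 0.041
```

Run:
```python
from h import *
go(.4625,-.1757,.2195,.0166)
s=arm.get_image("side")
crop(s,180,80,380,350,3,"g6.png")
```

```text
pos [ 0.4627 -0.1745  0.3227] yaw 0.0182 F [-0.   0.2 -0.4] w 3.8 t 28.2 delta [ -0.2   1.3 103.2] 0.002
```

View pics/g6.png

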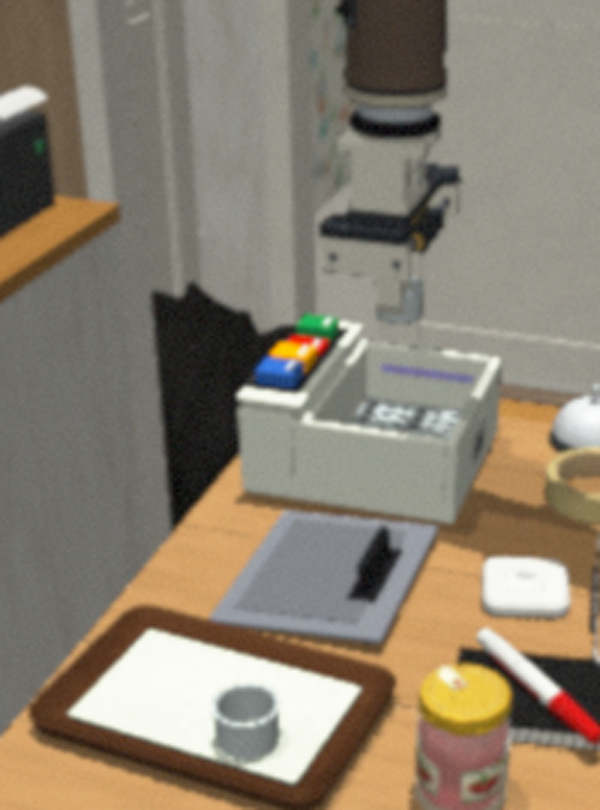

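Ring A is held; lower and release.

Call:
move_arm([
  [0, 1, 40, 0],
  [0, 1, 75, 0],
  [0, 1, 94, 0],
  [0, 1, 101, 0],
  [0, 1, 102, 0],
  [0, 1, 102, 0],
])

```text
clock: 29.0
position: [0.463, -0.1765, 0.2215]
ee_rot: [3.141, 0.027, 0.002]
force: [-0.0, -0.7, -0.3]
width: 0.04
```

Call:
move_arm([
  [0, 0, 0, 0],
  [0, 0, 0, 0],
  [0, 0, 0, 0],
  [0, 0, -10, 0],
  [0, 0, -50, 0],
  [0, 0, -100, 0],
  [0, 0, -100, 0],
], grip=20)

```text
clock: 29.88
position: [0.4638, -0.177, 0.3248]
ee_rot: [3.139, 0.026, 0.011]
force: [-0.6, -0.8, -0.8]
width: 0.22
```

```bash
python3 - <<'E'
from h import *
go(.430,.276,.3,.0166)
E
python3 ring.py g7
```

```text
pos [ 0.4638 -0.177   0.3248] yaw 0.0166 F [-0.6 -0.8 -0.8] w 20.2 t 29.875 delta [ -26.4 -453.6   23.6] -0.0
```

View pics/g7s.png

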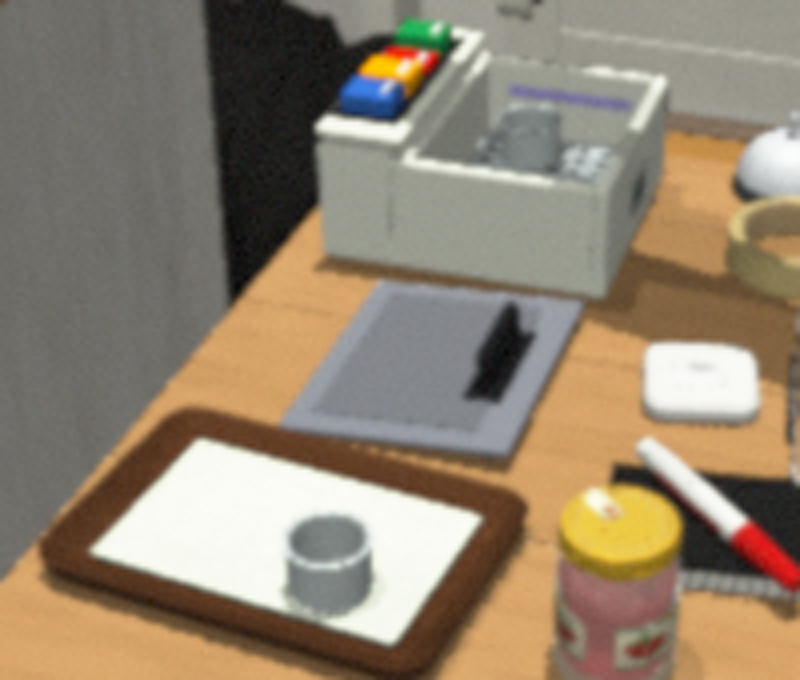

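View pics/g7t.png

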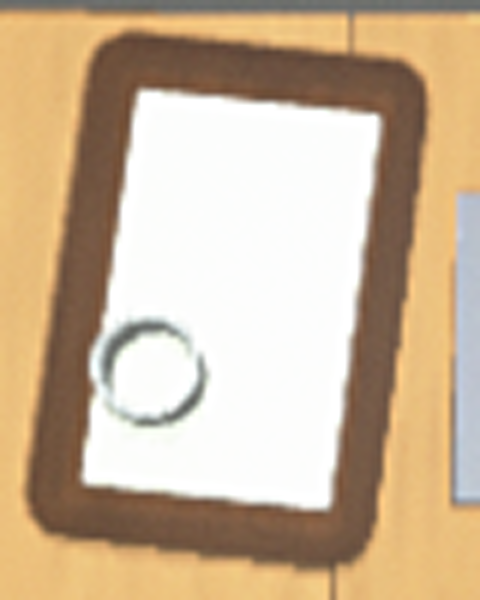

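B is unmoved; go for it.

Call:
move_arm([
  [-3, -60, 0, 0],
  [-6, -120, 0, 0],
  [-9, -180, 0, 0],
  [-12, -240, 0, 0],
  [-16, -300, 0, 0],
  [-20, -360, 0, 0],
  [-24, -420, 0, 0],
  [-26, -453, 0, 0],
  [-26, -453.5, 30, 0],
  [-26, -453.5, 60, 0],
  [-26, -453.5, 84, 0],
  [-26, -453.5, 84, 0],
  [-26, -453.5, 84, 0],
], grip=24)

```text
clock: 31.6
position: [0.4289, 0.2763, 0.2369]
ee_rot: [3.141, 0.027, -0.001]
force: [0.0, 0.1, -0.2]
width: 0.263
```

Run:
```python
from h import *
go(.430,.276,.1995,.0166)
s=arm.get_image("side")
crop(s,180,220,320,350,5,"g8.png")
```

```text
pos [0.4289 0.2763 0.2369] yaw 0.0169 F [ 0.   0.1 -0.2] w 24.1 t 31.6 delta [ 1.1  0.3 37.4] 0.0
```

View pics/g8.png

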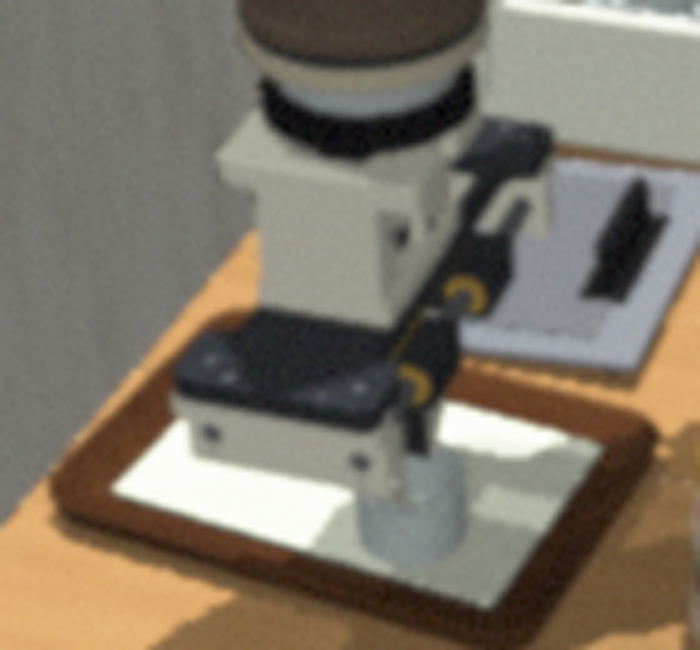

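Call:
move_arm([
  [1, 0, 10, 0],
  [1, 0, 20, 0],
  [1, 0, 30, 0],
  [1, 0, 37, 0],
  [1, 0, 37, 0],
])

```text
clock: 32.28
position: [0.4297, 0.2761, 0.199]
ee_rot: [3.141, 0.027, -0.002]
force: [-0.2, -0.0, -0.3]
width: 0.262
```

Call:
move_arm([
  [0, 0, 0, 0],
  [0, 0, 0, 0],
  [0, 0, 0, 0],
  [0, 0, 0, 0],
  [0, 0, 0, 0],
], grip=0, grip_force=20)

```text
clock: 32.9
position: [0.43, 0.2763, 0.1999]
ee_rot: [-3.141, -0.026, -0.001]
force: [-0.2, 0.1, 3.1]
width: 0.039
```

Run:
```python
from h import *
go(.4135,-.1766,.323,.0166)
```

```text
pos [0.43   0.2763 0.1999] yaw 0.0167 F [-0.2  0.1  3.1] w 3.6 t 32.9 delta [ -24.1  452.6 -123.2] 0.0
```

Call:
move_arm([
  [0, 0, -40, 0],
  [0, 0, -90, 0],
  [0, 0, -123, 0],
  [-3, 60, -123, 0],
  [-6, 120, -123, 0],
  [-9, 180, -123, 0],
  [-12, 240, -123, 0],
  [-15, 300, -123, 0],
  [-18, 360, -123, 0],
  [-22, 420, -123, 0],
  [-24, 452, -123, 0],
  [-24, 452, -123, 0],
  [-24, 452, -123, 0],
])

```text
clock: 34.52
position: [0.4134, -0.1754, 0.3226]
ee_rot: [-3.141, -0.027, 0.0]
force: [-0.0, 0.5, -0.2]
width: 0.038
```

Run:
```python
from h import *
go(.4135,-.1766,.2195,.0166)
s=arm.get_image("side")
crop(s,180,80,380,350,3,"g9.png")
```

```text
pos [ 0.4134 -0.1754  0.3226] yaw 0.0171 F [-0.   0.5 -0.2] w 3.5 t 34.525 delta [1.000e-01 1.300e+00 1.031e+02] 0.001
```

View pics/g9.png

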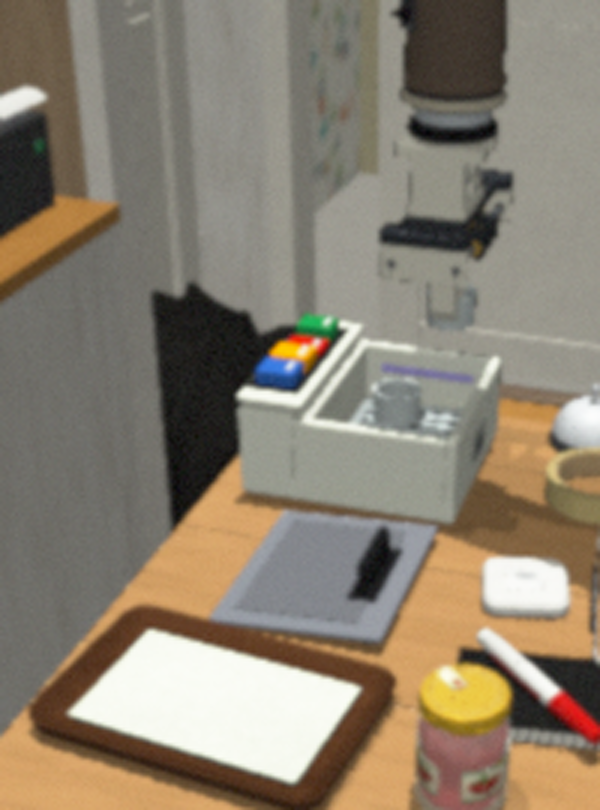

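Call:
move_arm([
  [0, 1, 40, 0],
  [0, 1, 75, 0],
  [0, 1, 94, 0],
  [0, 1, 101, 0],
  [0, 1, 102, 0],
  [0, 1, 102, 0],
])

```text
clock: 35.33
position: [0.4139, -0.1769, 0.2214]
ee_rot: [3.141, 0.027, 0.002]
force: [-0.4, -0.5, 0.0]
width: 0.038
```

Call:
move_arm([
  [0, 0, 0, 0],
  [0, 0, 0, 0],
  [0, 0, 0, 0],
  [0, 0, -10, 0],
  [0, 0, -50, 0],
  [0, 0, -100, 0],
  [0, -60, -100, 0],
  [0, -120, -100, 0],
  [0, -180, -100, 0],
  [0, -219, -100, 0],
  [0, -219, -100, 0],
  [0, -219, -100, 0],
  [0, -219, -100, 0],
], grip=20)

```text
clock: 36.95
position: [0.4098, 0.0407, 0.3208]
ee_rot: [3.141, 0.023, -0.0]
force: [-0.0, -0.5, 0.9]
width: 0.218
```

```bash
python3 - <<'E'
from h import *
go(.4108,.0429,.32,.0166)
E
python3 ring.py k1
```

```text
pos [0.4098 0.0407 0.3208] yaw 0.0147 F [-0.  -0.5  0.9] w 20.0 t 36.95 delta [ 1.  -2.2  0.8] -0.002
```

View pics/k1w.png

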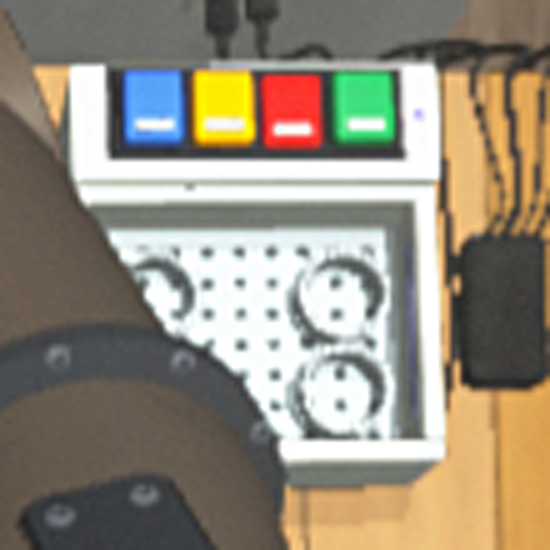

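View pics/k1s.png

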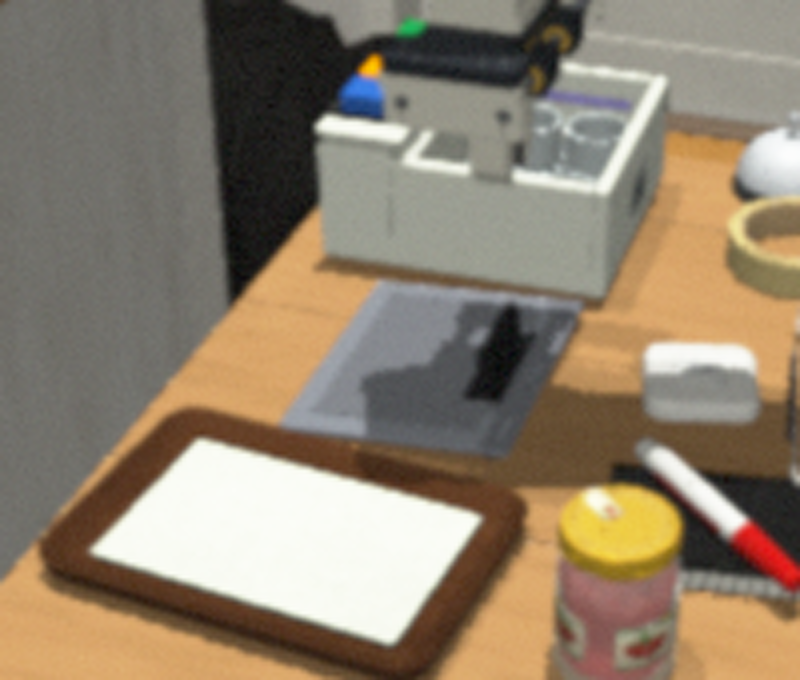

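k1w and k1s: both right rings and the back-left ring stand in the well; the front-left one is hidden by the arm. The tray is empty and red is down. Now the lid: open and lower over the fin, checking alignment midway.

Call:
move_arm([
  [1, -2, 0, 0.0],
  [1, -2, 20, 0.0],
  [1, -2, 50, 0.0],
  [1, -2, 70, 0.0],
  [1, -2, 70, 0.0],
  [1, -2, 70, 0],
], grip=91.8)

```text
clock: 37.8
position: [0.4111, 0.044, 0.2513]
ee_rot: [-3.141, -0.026, -0.001]
force: [0.2, -0.5, 0.4]
width: 0.826
```

Run:
```python
from h import *
go(.4108,.0429,.1975,.0166)
s=arm.get_image("side");t=arm.get_image("top")
crop(s,220,180,350,320,5,"k2.png")
crop(t,340,140,450,250,5,"k3.png")
```

```text
pos [0.4111 0.044  0.2513] yaw 0.0166 F [ 0.2 -0.5  0.4] w 75.8 t 37.8 delta [-0.4  1.1 53.8] 0.0
```

View pics/k2.png

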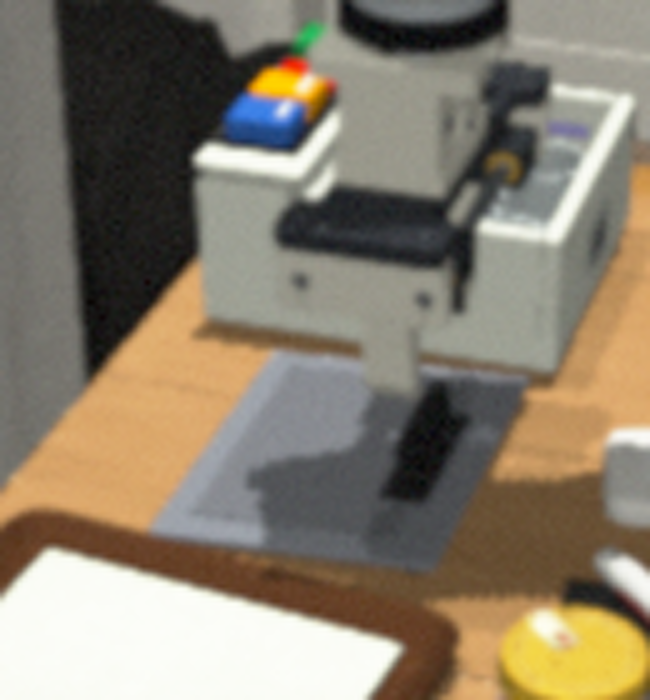

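View pics/k3.png

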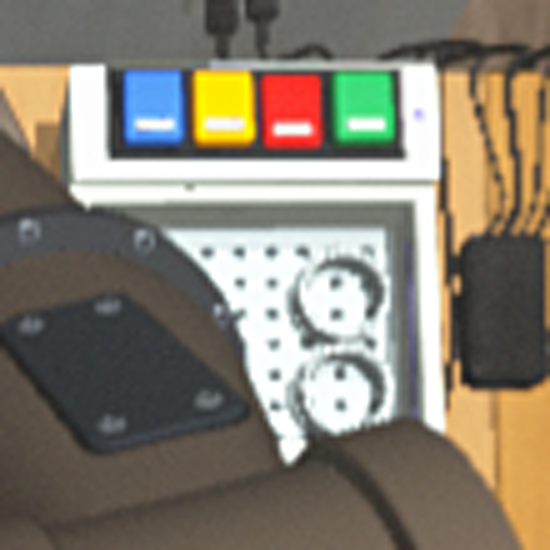

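Call:
move_arm([
  [-0.5, 1, 0, 0],
  [-0.5, 1, 0, 0],
  [-0.5, 1, 20, 0],
  [-0.5, 1, 40, 0],
  [-0.5, 1, 50, 0],
  [-0.5, 1, 53, 0],
  [-0.5, 1, 53, 0],
])

```text
clock: 38.78
position: [0.4104, 0.0429, 0.1979]
ee_rot: [3.141, 0.026, 0.0]
force: [0.3, 0.3, -0.5]
width: 1.0
```

Call:
move_arm([
  [0, 0, 0, 0],
  [0, 0, 0, 0],
  [0, 0, 0, 0],
  [0, 0, 0, 0],
  [0, 0, 0, 0],
  [0, 0, 0, 0],
  [0, 0, 0, 0],
  [0, 0, 0, 0],
], grip=50, grip_force=20)

```text
clock: 39.78
position: [0.4104, 0.0429, 0.1978]
ee_rot: [3.141, 0.026, 0.0]
force: [0.2, -0.0, 2.9]
width: 0.695
```

Call:
move_arm([
  [1, 0, -3, 0],
  [2, 0, -6, 0],
  [3, 0, -9, 0],
  [4, 0, -12, 0],
  [4, 0, -12, 0],
  [4, 0, -12, 0],
])

```text
clock: 40.52
position: [0.4142, 0.0429, 0.2097]
ee_rot: [3.141, 0.026, -0.0]
force: [-1.2, -0.3, -3.6]
width: 0.695
```

Call:
move_arm([
  [0, 0, 0, 0],
  [0, 0, 0, 0],
  [0, 0, 0, 0],
  [0, 0, -20, 0],
  [0, 0, -60, 0],
  [0, 0, -110, 0],
  [0, 0, -160, 0],
  [0, 0, -160, 0],
  [0, 0, -160, 0],
], grip_force=60)

```text
clock: 41.65
position: [0.4138, 0.0427, 0.369]
ee_rot: [3.141, 0.026, -0.001]
force: [-0.1, 0.9, -2.4]
width: 0.692
```

Run:
```python
from h import *
go(.4108,.0429,.1975,.0166)
s=arm.get_image("side");t=arm.get_image("top")
crop(s,200,100,370,310,3.6,"k4.png")
crop(t,340,140,450,250,5,"k5.png")
```

```text
pos [0.4138 0.0427 0.369 ] yaw 0.0165 F [-0.1  0.9 -2.4] w 63.5 t 41.65 delta [ -2.9  -0.3 171.5] -0.0
```

View pics/k4.png

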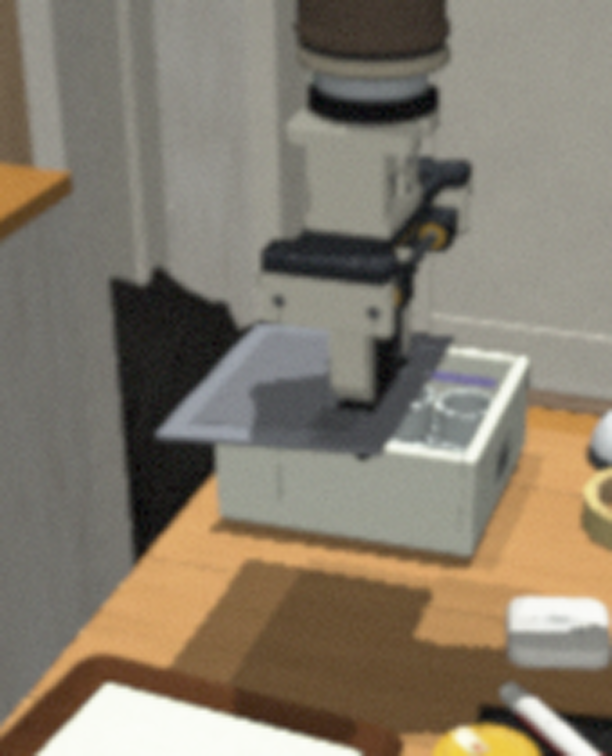

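The lid is held, tilted front-up. Carry it to in front of the slot.

Call:
move_arm([
  [-44, 0, 0, 0],
  [-44, 0, 0, 0],
  [-44, 60, 0, 0],
  [-44, 120, 0, 0],
  [-44, 180, 0, 0],
  [-44, 188.5, 0, 0],
  [-44, 188.5, 0, 0],
  [-44, 188.5, 0, 0],
])

```text
clock: 42.75
position: [0.3736, -0.1449, 0.3693]
ee_rot: [-3.141, -0.03, 0.002]
force: [-0.5, 0.4, -2.7]
width: 0.69
```

Run:
```python
from h import *
go(.373,-.1464,.2948,.0166)
s=arm.get_image("side");t=arm.get_image("top")
crop(s,230,80,380,270,4,"k6.png")
crop(t,340,140,450,250,5,"k7.png")
```

```text
pos [ 0.3736 -0.1449  0.3693] yaw 0.0189 F [-0.5  0.4 -2.7] w 63.3 t 42.75 delta [-0.6  1.5 74.5] 0.002
```

View pics/k6.png

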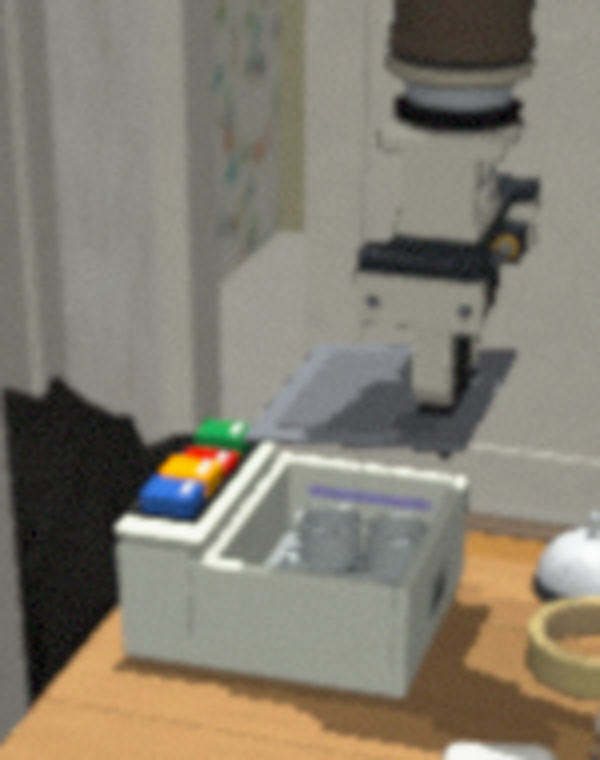

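View pics/g7w.png

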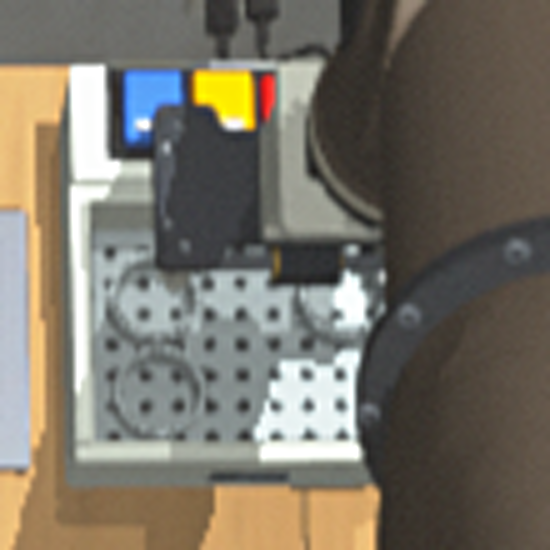

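View pics/k7.png

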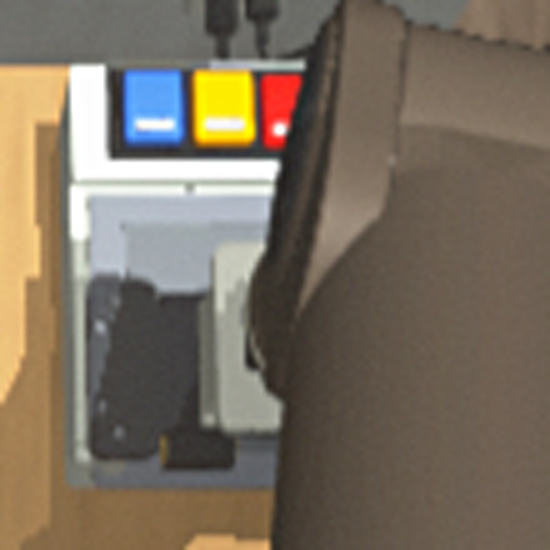

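Run:
```python
from h import *
for uv in((230+250/4,80+438/4),(230+447/4,80+451/4)):
    o,d=ray("side",uv); print(o+d*(-.062-o[1])/d[1])
s=arm.get_image("side"); crop(s,280,150,370,210,8,"k8.png")
```

```text
[ 0.47501386 -0.062       0.17136193]
[ 0.35134637 -0.062       0.18009223]
```

View pics/k8.png

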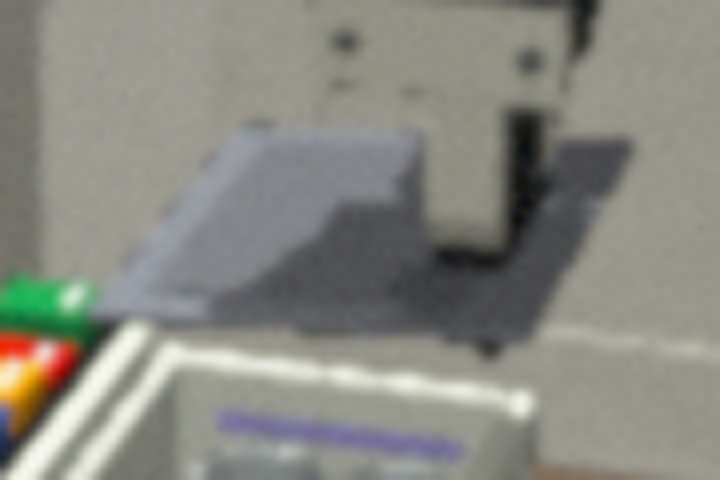

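Run:
```python
from h import *
P=[]
for uv in((280+95/8,150+320/8),(280+535/8,150+338/8)):
    o,d=ray("side",uv); P.append(o+d*(-.062-o[1])/d[1]); print(P[-1])
d=P[1]-P[0]; print(np.arctan2(d[2],-d[0]),np.hypot(d[0],d[2]))
```

```text
[ 0.47665289 -0.062       0.16980378]
[ 0.33901417 -0.062       0.1831204 ]
0.0964503809743504 0.13828140999117536
```

Call:
move_arm([
  [11, 1.5, 20, 0],
  [11, 1.5, 45, 0],
  [11, 1.5, 65, 0],
  [11, 1.5, 75, 0],
  [11, 1.5, 78, 0],
  [11, 1.5, 78, 0],
  [11, 1.5, 78, 0],
])

```text
clock: 43.78
position: [0.3848, -0.1476, 0.2923]
ee_rot: [3.141, 0.026, 0.002]
force: [0.2, -0.0, -2.6]
width: 0.693
```

Run:
```python
from h import *
go(.4085,-.1464,.288,.0166)
s=arm.get_image("side"); crop(s,260,160,360,240,8,"k9.png")
```

```text
pos [ 0.3848 -0.1476  0.2923] yaw 0.0167 F [ 0.2 -0.  -2.6] w 63.7 t 43.775 delta [23.7 -0.8  4.4] 0.0
```

View pics/k9.png

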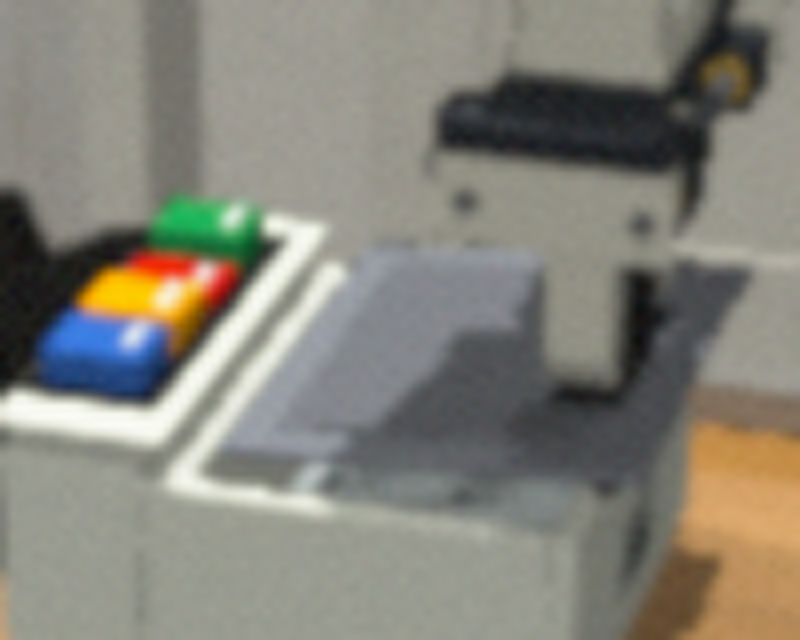

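Run:
```python
from h import *
P=[]
for uv in((260+212/8,160+452/8),(260+628/8,160+484/8)):
    o,d=ray("side",uv); P.append(o+d*(-.063-o[1])/d[1]); print(P[-1])
d=P[1]-P[0]; print(np.arctan2(d[2],-d[0]),np.hypot(d[0],d[2]))
# ledge ref: machine back-left rim corner (180,478), console front-lower..
for uv in((260+168/8,160+482/8),(260+155/8,160+438/8),(260+578/8,160+528/8)):
    o,d=ray("side",uv); print("ref",o+d*(-.058-o[1])/d[1])
```

```text
[ 0.49249075 -0.063       0.09386248]
[ 0.35652026 -0.063       0.10441827]
0.0774775305713023 0.13637961986928535
ref [ 0.505808   -0.058       0.08342936]
ref [ 0.50979959 -0.058       0.09854383]
ref [ 0.37061971 -0.058       0.08925104]
```

The lid kept only its counter tilt (about 0.06 rad), too little for the studs to clear. I'll bring its back edge over the ledge in front of the slot and ease the grip, so the back edge settles on the ledge and the tilt grows.

Call:
move_arm([
  [4, -1, 0, 0],
  [8, -1, 0, 0],
  [11.5, -1, 2, 0],
  [11.5, -1, 5, 0],
  [11.5, -1, 5, 0],
])

```text
clock: 44.45
position: [0.3958, -0.1463, 0.2863]
ee_rot: [-3.141, -0.026, 0.001]
force: [-0.0, 0.8, -2.6]
width: 0.69
```

Call:
move_arm([
  [0, 0, 0, 0],
  [0, 0, 0, 0],
  [0, 0, 0, 0],
  [0, 0, 0, 0],
], grip_force=8)

```text
clock: 44.95
position: [0.396, -0.1464, 0.2868]
ee_rot: [3.141, 0.026, 0.0]
force: [-0.6, -0.4, -1.9]
width: 0.696
```

Run:
```python
from h import *
go(.4085,-.1464,.288,.0166)
s=arm.get_image("side"); crop(s,260,160,360,240,8,"l1.png")
```

```text
pos [ 0.396  -0.1464  0.2868] yaw 0.0167 F [-0.6 -0.4 -1.9] w 63.9 t 44.95 delta [12.5  0.2 -1.2] 0.0
```

View pics/l1.png

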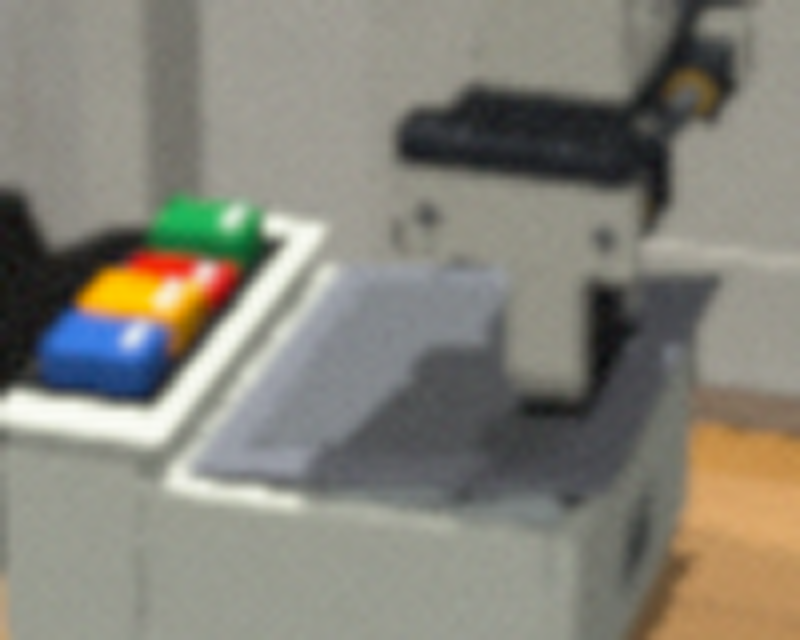

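Call:
move_arm([
  [0.5, 0, -2, 0],
  [1, 0, -4, 0],
  [1.5, 0, -6, 0],
  [2, 0, -8, 0],
  [2, 0, -8, 0],
  [2, 0, -8, 0],
])

```text
clock: 45.75
position: [0.398, -0.1463, 0.2948]
ee_rot: [3.141, 0.026, 0.0]
force: [0.5, 0.9, -1.8]
width: 0.695
```

Run:
```python
from h import *
go(.4085,-.1464,.288,.0166)
s=arm.get_image("side"); crop(s,260,160,360,240,8,"l2.png")
```

```text
pos [ 0.398  -0.1463  0.2948] yaw 0.0167 F [ 0.5  0.9 -1.8] w 63.8 t 45.75 delta [10.5  0.2  6.8] 0.0
```

View pics/l2.png

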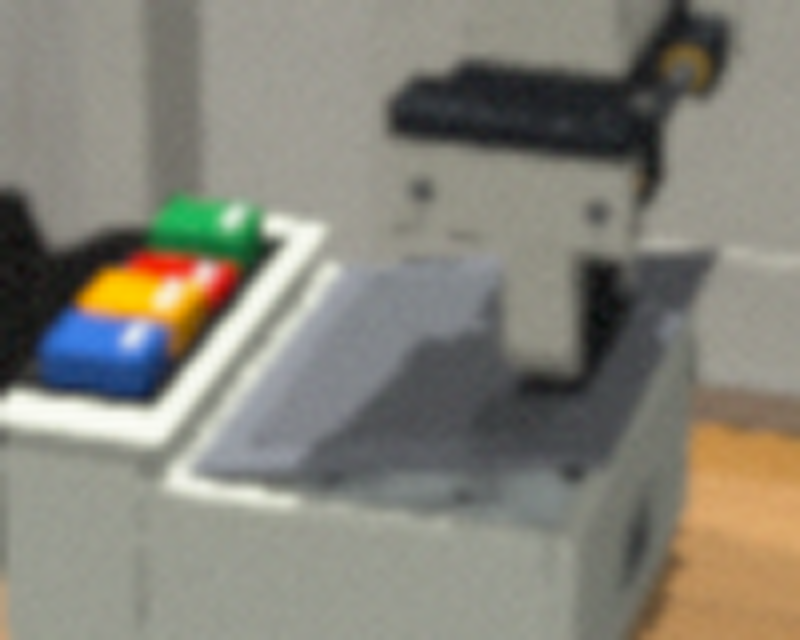

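The lid is now tilted about 0.18 rad with its back edge on the ledge. Firm up, raise 2 mm, slide it back into the slot.

Call:
move_arm([
  [0, 0, 0, 0],
  [0, 0, 0, 0],
  [0, 0, -2, 0],
  [2, 0, -2, 0],
  [4, 0, -2, 0],
  [6, 0, -2, 0],
  [8, 0, -2, 0],
  [8, 0, -2, 0],
], grip_force=40)

```text
clock: 46.8
position: [0.4061, -0.1462, 0.2967]
ee_rot: [-3.141, -0.027, -0.0]
force: [0.1, -0.2, -2.0]
width: 0.691
```

Run:
```python
from h import *
go(.412,-.1464,.288,.0166)
s=arm.get_image("side"); crop(s,260,160,360,240,8,"l3.png")
```

```text
pos [ 0.4061 -0.1462  0.2967] yaw 0.0169 F [ 0.1 -0.2 -2. ] w 63.5 t 46.8 delta [5.9 0.3 8.7] 0.0
```

View pics/l3.png

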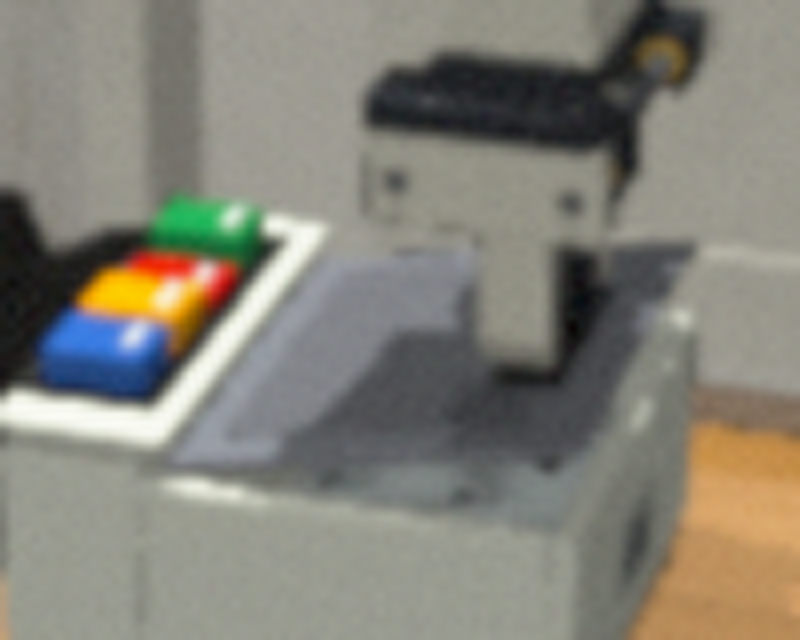

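Call:
move_arm([
  [1.5, 0, 0, 0],
  [3, 0, 0, 0],
  [4.5, 0, 0, 0],
  [6, 0, 0, 0],
  [6, 0, 0, 0],
])

```text
clock: 47.48
position: [0.4121, -0.1461, 0.2967]
ee_rot: [3.141, 0.026, 0.0]
force: [0.8, -0.3, -2.6]
width: 0.691
```

Run:
```python
from h import *
go(.412,-.1464,.288,.0166)
s=arm.get_image("side"); crop(s,260,160,360,240,8,"l4.png")
```

```text
pos [ 0.4121 -0.1461  0.2967] yaw 0.0168 F [ 0.8 -0.3 -2.6] w 63.5 t 47.475 delta [-0.1  0.3  8.7] 0.0
```

View pics/l4.png

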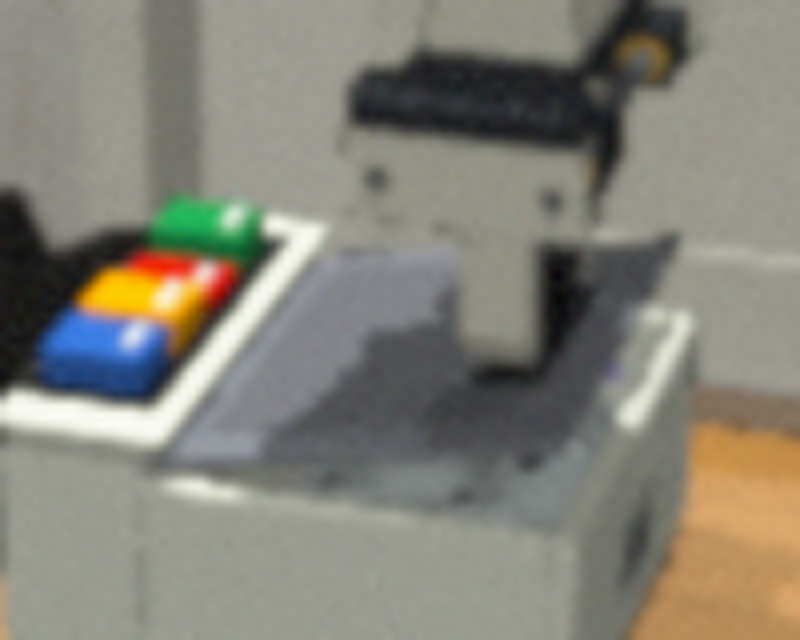

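Back edge is under the console with no contact force. Ease the grip and lower the front along the arc.

Call:
move_arm([
  [0, 0, 0, 0],
  [0, 0, 0, 0],
  [0, 0, 2, 0],
  [-0.5, 0, 5, 0],
  [-1.5, 0, 8, 0],
  [-2.5, 0, 11, 0],
  [-3, 0, 13, 0],
  [-3, 0, 13, 0],
], grip_force=10)

```text
clock: 48.52
position: [0.4089, -0.1462, 0.2836]
ee_rot: [-3.141, -0.026, 0.0]
force: [-0.8, 0.5, -1.5]
width: 0.693
```

Run:
```python
from h import *
go(.4056,-.1464,.2748,.0166)
s=arm.get_image("side"); crop(s,260,160,360,240,8,"l5.png")
```

```text
pos [ 0.4089 -0.1462  0.2836] yaw 0.0166 F [-0.8  0.5 -1.5] w 63.6 t 48.525 delta [-3.3  0.2  8.8] 0.0
```

View pics/l5.png

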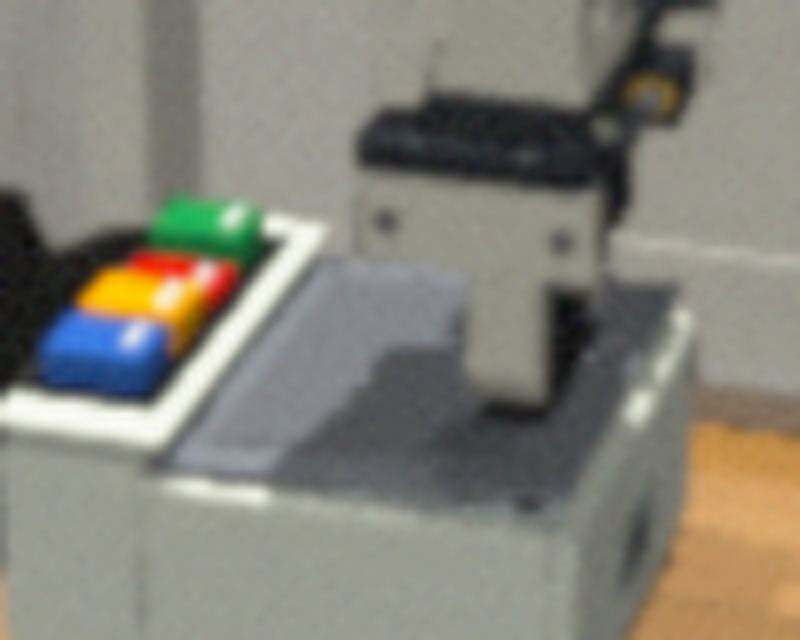

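Call:
move_arm([
  [-1, 0, 1, 0],
  [-1.5, 0, 3, 0],
  [-2, 0, 5, 0],
  [-2.7, 0, 7, 0],
  [-3.1, 0, 9, 0],
  [-3.1, 0, 10, 0],
  [-3.1, 0, 10, 0],
])

```text
clock: 49.45
position: [0.4062, -0.1462, 0.2744]
ee_rot: [3.141, 0.026, 0.002]
force: [-1.3, 1.6, 10.2]
width: 0.696
```

Run:
```python
from h import *
go(.4056,-.1464,.2748,.0166)
s=arm.get_image("side"); crop(s,260,160,360,240,8,"l6.png")
```

```text
pos [ 0.4062 -0.1462  0.2744] yaw 0.0169 F [-1.3  1.6 10.2] w 63.9 t 49.45 delta [-0.6  0.2 -0.4] 0.0
```

View pics/l6.png

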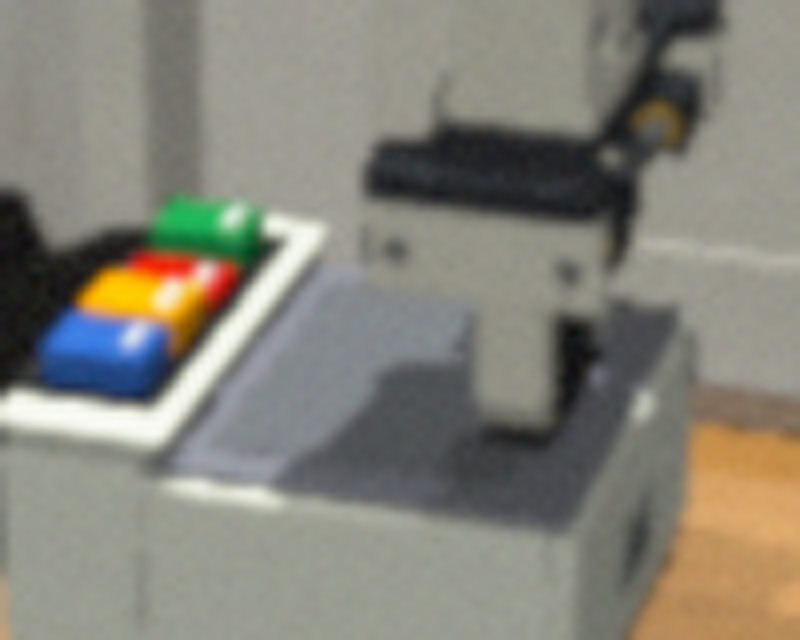

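It bears on the rim at 10 N. Release, rise and look.

Call:
move_arm([
  [0, 0, 0, 0],
  [0, 0, 0, 0],
  [0, 0, 0, 0],
  [0, 0, -1, 0],
  [0, 0, -30, 0],
  [0, 0, -70, 0],
  [0, -60, -70, 0],
  [0, -120, -70, 0],
  [0, -180, -70, 0],
  [0, -220, -70, 0],
  [0, -220, -70, 0],
  [0, -220, -70, 0],
], grip=91.8)

```text
clock: 51.0
position: [0.4021, 0.0732, 0.3436]
ee_rot: [3.141, 0.026, -0.001]
force: [-0.7, -1.0, -0.5]
width: 0.999
```

Run:
```python
from h import *
go(.541,-.252,.33,.0166)
s=arm.get_image("side");t=arm.get_image("top"); crop(s,250,170,360,260,7,"m1.png");crop(t,340,140,470,250,6,"m2.png")
```

```text
pos [0.4021 0.0732 0.3436] yaw 0.0167 F [-0.7 -1.  -0.5] w 91.7 t 51.0 delta [133.4 327.5  13.7] 0.0
```

View pics/m1.png

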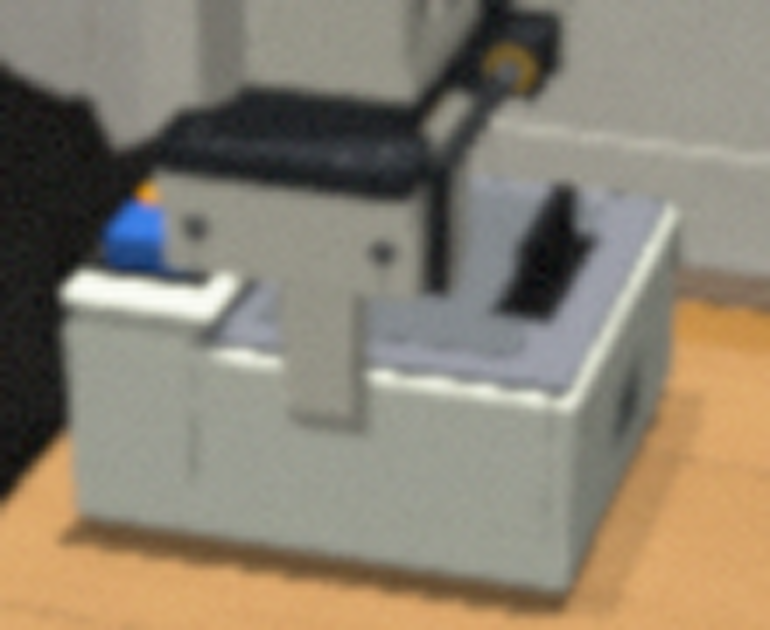

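View pics/m2.png

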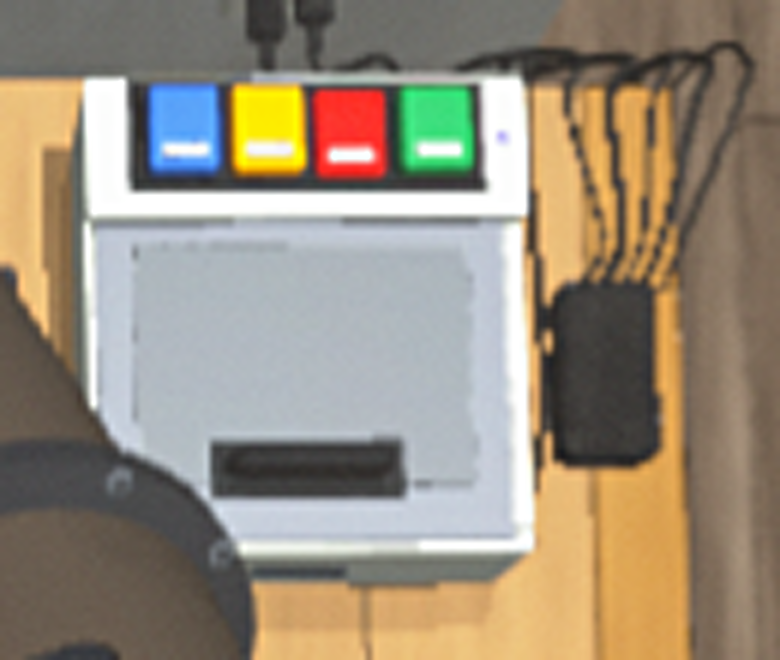

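m1 and m2: the lid is seated flat. The fin is in the same rows as at the start and about 2 mm to the left, within the play; red is down, the rest up. Now the green key, with one finger as before.

Call:
move_arm([
  [10, 60, -10, 0],
  [30, 120, -10, 0],
  [55, 180, -10, 0],
  [80, 240, -10, 0],
  [105, 295, -10, 0],
  [134, 327.5, 0, 0],
  [134, 327.5, 13, 0],
  [134, 327.5, 13, 0],
  [134, 327.5, 13, 0],
  [134, 327.5, 13, 0],
])

```text
clock: 52.35
position: [0.5415, -0.2508, 0.3316]
ee_rot: [3.141, 0.028, 0.001]
force: [0.4, -0.3, -0.1]
width: 1.002
```

Run:
```python
from h import *
go(.542,-.2515,.284,.0166)
s=arm.get_image("side");crop(s,230,110,360,260,5,"n1.png")
```

```text
pos [ 0.5415 -0.2508  0.3316] yaw 0.0177 F [ 0.4 -0.3 -0.1] w 91.9 t 52.35 delta [ 0.4  0.7 47.6] 0.001
```

View pics/n1.png

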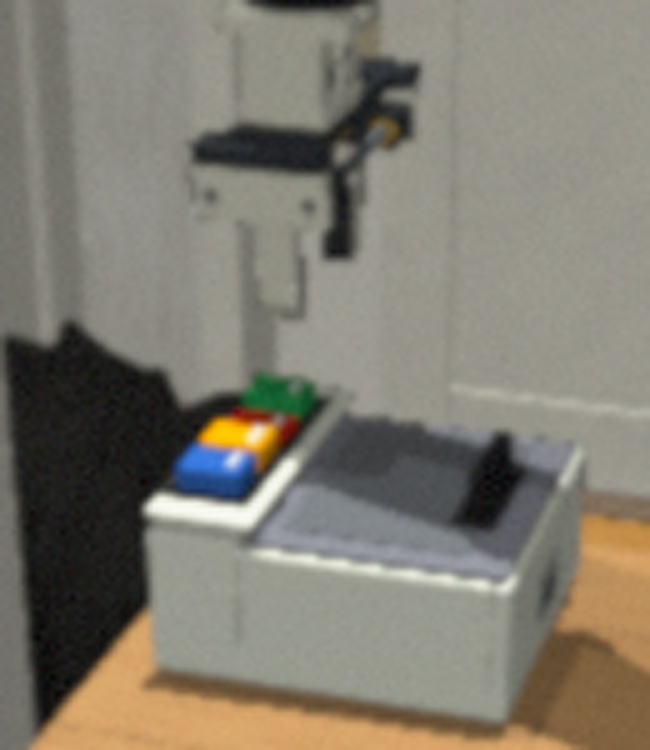

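Aligned over green. Press.

Call:
move_arm([
  [0, 0, 30, 0],
  [0, 0, 36, 0],
  [0, 0, 40, 0],
  [0, 0, 44, 0],
  [0, 0, 47, 0],
  [0, 0, 48, 0],
  [0, 0, 48, 0],
])

```text
clock: 53.28
position: [0.5419, -0.2513, 0.2842]
ee_rot: [3.141, 0.027, 0.002]
force: [-5.6, 2.3, 12.6]
width: 1.0
```

Run:
```python
from h import *
go(.542,-.2515,.284,.0166)
s=arm.get_image("side");crop(s,250,170,360,260,7,"n2.png")
```

```text
pos [ 0.5419 -0.2513  0.2842] yaw 0.0169 F [-5.6  2.3 12.6] w 91.8 t 53.275 delta [0.1 0.2 0.2] 0.0
```

View pics/n2.png

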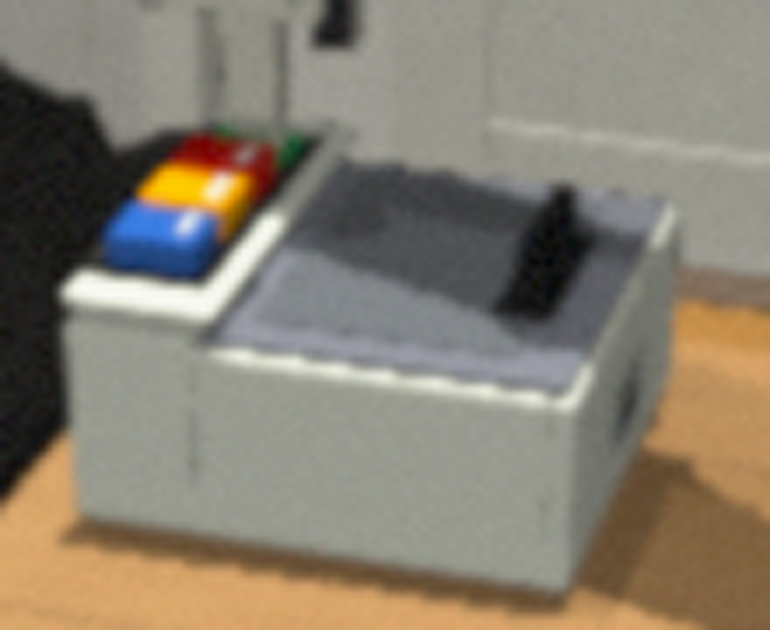

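Green is bottomed and red has popped up. Retreat clear and check everything.

Call:
move_arm([
  [0, 0, -30, 0],
  [0, 0, -80, 0],
  [-40, 50, -110, 0],
  [-80, 100, -110, 0],
  [-120, 150, -110, 0],
  [-160, 200, -110, 0],
  [-200, 250, -110, 0],
  [-200, 250, -110, 0],
  [-200, 250, -110, 0],
  [-200, 250, -110, 0],
  [-200, 250, -110, 0],
])

```text
clock: 54.7
position: [0.3475, -0.5034, 0.3929]
ee_rot: [-3.141, -0.031, -0.001]
force: [-0.1, 0.2, 0.7]
width: 1.001
```

Run:
```python
from h import *
go(.3,-.5,.4,.0166)
s=arm.get_image("side");t=arm.get_image("top")
crop(s,160,150,420,390,3,"p1.png");crop(t,180,140,470,330,2.7,"p2.png");crop(t,340,140,470,250,6,"p3.png")
```

```text
pos [ 0.3475 -0.5034  0.3929] yaw 0.0198 F [-0.1  0.2  0.7] w 91.9 t 54.7 delta [-47.4  -4.3  -7.2] 0.003
```

View pics/p1.png

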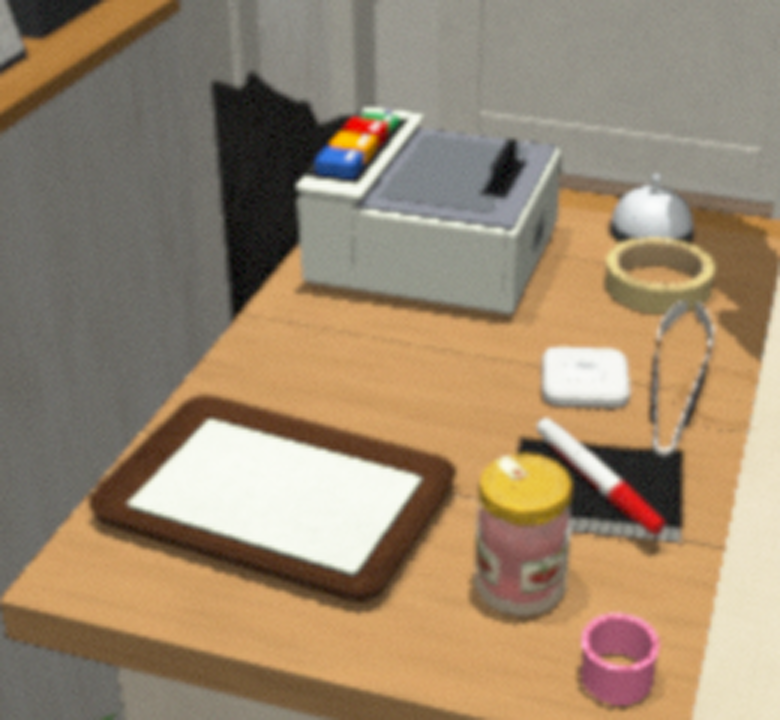

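View pics/p2.png

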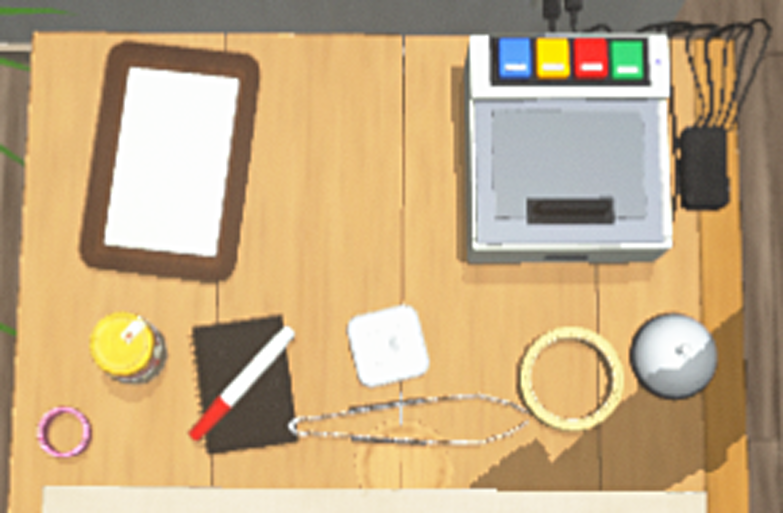

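View pics/p3.png

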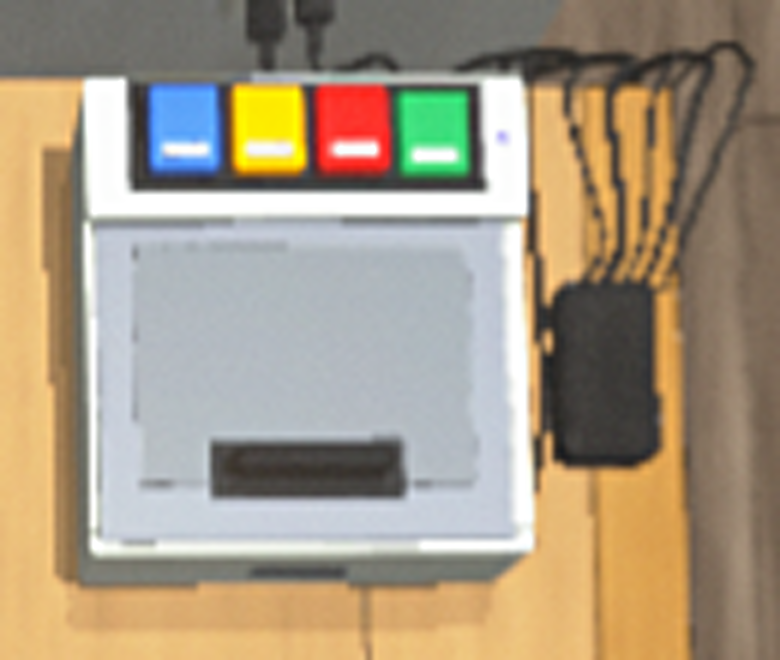

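p1–p3: green is latched down and red, amber and blue are up. The lid is seated flat under the console, the tray is empty, and the bell and jar are where they were. Handing in.

```bash
python3 -c "
from cell import arm
print(arm.sign_off())"
```

```text
the job is handed in; nothing more can be done
None
```

The job is done and handed in at about 55 s on the robot's clock.

- **Order followed:** I pressed the red key and the amber one popped up. Then I tipped the lid up by its fin, drew it out and laid it flat between the tray and the steriliser. All four steel rings went into the well one by one. The lid went back, back edge first, and only then did I press green.
- **Last checks:**
  - **Keys:** in the final pictures green is latched down and the other three keys are up.
  - **Lid:** it lies flat with its back edge under the console, and its fin sits about 2 mm to the left of where it started, within the 3 mm play.
  - **Surroundings:** the tray is empty, and the bell, the jam jar and the pink ring look unmoved.
- **Problems and limits:**
  - **Lid tilt:** on the way back the lid was tilted only about 0.06 rad, too little for the studs to clear the rim. I rested its back edge on the ledge and eased the grip until the tilt was about 0.18 rad, then slid it in.
  - **Camera offset:** the side camera read positions about 5 mm off from the top camera, so I averaged the two.
  - **Rings in the well:** no single picture shows all four at once. I confirmed them from two views taken before the lid went back on.

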